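Set out the graded jar set in order of size beside the teapot

ROBOT

A 6-joint arm with a two-finger parallel gripper is mounted at the origin on a cart in front of the work surface, level with it; the furniture and walls round the work are solid. World frame = base frame: x ahead of the robot, y to its left, z up, the work surface at z = 0. Lengths are in mm, angles in rad, forces in N, time in s.
With the tool pointing down it reaches from about 350 to 975 mm from the base axis. Payload 7.1 kg.
Tool frame: the origin (TCP) lies midway between the tips of the shut fingers; the grasp point (between the pads) lies 19 mm behind it (ctrl.pinch_z is the distance from the TCP to the grasp point, in mm); z points along the fingers, y is the direction in which the jaws open and shut (so a half turn about z gives the same grasp; the last joint's range is limited). The gripper opens to 88 mm and grips with 3 to 60 N. Pads are 20 mm wide; open, the fingers measure 115 mm over their backs; the gripper's body (75 mm by 178 mm) begins 61 mm behind the grasp point.
Start: joints at [1.156, 0.423, 1.63, -0, 1.089, -0.019], TCP at [240.934, 576.676, 222.675] pointing down, gripper open.
Joint ranges: [-3, 3], [-0.9, 2.11], [0.09, 2.58], [-1.31, 4.45], [0.11, 2.69], [-2.54, 2.54]. Speed limits (rad/s): [2.39, 2.39, 3.01, 3.14, 3.14, 3.14].

INTERFACE

Orientations are given as a rotation vector (axis times angle).
In Python, from workcell import ctrl gives the robot as it stands.
- The arm moves only by the tool jog_arm, never from a script. Its arguments are lists of equal length, an entry for each row: "xyz": the shift along the world's x, y, z in mm, a list of three; "yaw": the turn about the world's z in degrees. A call has 1 to 20 rows; each row shifts and turns the pose as measured when the row begins; what a row does not reach is not made up. A row lasts 1/12 s, in which the tool goes at most 41.7 mm and 7.16 degrees, less where a joint would pass 70% of its speed; a pose out of reach is approached as far as the arm can. A call with a gripper value outside its range is refused whole. "gripper" is the closure, from 0 (fully open) to 1 (shut), set as the call begins (left out, the last holds). The fingers move at their own pace and stop on an object; the grip force is fixed at half the most. Time passes only in rows, so rows that do not move let the fingers close. It gives the time, the measured TCP pose, the force and the opening at its end, in the units of the state.
- ctrl.get_obs(): the state, without advancing time (a new reading comes with each control period).
- ctrl.get_image(name): name is "scene" or "side" or "wrist"; returns a dict with "img" (400x640x3 uint8, blue, green, red), "K" (3x3 intrinsics, pixels), "k1" (the pictures are not rectified: a ray, as slopes to the right and down, at radius r is drawn at 1 + k1 r^2 times it, then the intrinsics apply), "R" (3x3) and "t" (3): a world point X has camera coordinates R X + t. Camera axes: x right, y down, z forward; pixel columns grow to the right and rows downward; lengths in mm; the calibration is good to about 2 mm. A picture is of the moment at which its call begins. There is no depth.
- ctrl.close_job(): hands the job in, once; it reports no verdict.
Trained networks look in a picture, given as the dict that the camera call returned (one of the last four; its "shot" number tells which), for a name from the list of things; names that differ only in an ending like _2 or _b are one class to them, and where a whole thing is asked for, a point or a joint stands for the part that bears it (a point fixed in the world has none). Each returns a list of dicts, best first, with "confidence" (0 to 1); they miss things now and then, are a little off and sometimes report something else, mostly with a low value. They report only what shows in the picture. A call takes as long as a camera call. They do not tell look-alikes from the thing itself.
- ctrl.find_in(picture, thing): "centre" ([column, row] as shares, 0 to 1, of the picture: columns of its width, rows of its height, amid what is visible of it).
- ctrl.regions_of(picture, thing): "region" (400x640 bool, what is visible of it) and "centre" ([column, row] as shares, 0 to 1, of the picture: columns of its width, rows of its height, amid what is visible of it).
- ctrl.pinpoint(picture, thing): "centre" ([column, row] as shares, 0 to 1, of the picture: columns of its width, rows of its height: a listed point, or the origin of a listed thing).
The state is a dict: "t": time; "qpos": joint angles; "qvel": joint speeds; "joint_torque": joint torques, N m; "ee_pos": TCP position; "orientation": TCP orientation; "ft_force": force on the tool from outside, world axes, zero at the start; "moment": the same for the moment, N m; "width": finger opening in mm.
Only numpy, scipy, OpenCV 4.12 (cv2) and the standard library are available. Lean on these libraries where they do the work, as an engineer would, in place of code of your own. Each camera call takes 0.05 s, during which the arm holds its last target.

TASK

Set out the four lidded white jars for the sale display, one upright in the middle of each dark wooden coaster, in order of size: the largest on the coaster next to the teapot, then ever smaller along the row, the smallest next to the navy mug. Knock no jar over, and leave the teapot and the mug where they stand.

Things in the scene. Friction and masses are not known exactly. Their poses are not given: they have to be found in the camera images.
- largest_jar_mid (a point): the largest (tallest and widest) of four loose round storage jars of one set: straight-sided white ceramic body, brown wooden lid with a small knob, lid fixed. Diameter 55 mm, total height 102 mm including lid and knob; the straight ceramic body takes the lowest 84 mm. Stands upright on the worktop. The point is its centre, 51 mm above its underside; z is its upright axis
- second_jar_mid (a point): the second largest of four loose round storage jars of one set: straight-sided white ceramic body, brown wooden lid with a small knob, lid fixed. Diameter 48 mm, total height 86 mm including lid and knob; the straight ceramic body takes the lowest 68 mm. Stands upright on the worktop. The point is its centre, 43 mm above its underside; z is its upright axis
- third_jar_mid (a point): the third largest (second smallest) of four loose round storage jars of one set: straight-sided white ceramic body, brown wooden lid with a small knob, lid fixed. Diameter 41 mm, total height 70 mm including lid and knob; the straight ceramic body takes the lowest 52 mm. Stands upright on the worktop. The point is its centre, 35 mm above its underside; z is its upright axis
- smallest_jar_mid (a point): the smallest (shortest and narrowest) of four loose round storage jars of one set: straight-sided white ceramic body, brown wooden lid with a small knob, lid fixed. Diameter 34 mm, total height 54 mm including lid and knob; the straight ceramic body takes the lowest 36 mm. Stands upright on the worktop. The point is its centre, 27 mm above its underside; z is its upright axis
- coaster_1_top (a point): leftmost (+y end) of four equal round dark wooden coasters, 72 mm in diameter, fixed in a straight row at 100 mm spacing on a thin grey strip (100 x 420 mm); the strip lies roughly across the robot's front. The point is the centre of its flat top face, 7 mm above the worktop; z up
- coaster_2_top (a point): second from the left of four equal round dark wooden coasters, 72 mm in diameter, fixed in a straight row at 100 mm spacing on a thin grey strip (100 x 420 mm); the strip lies roughly across the robot's front. The point is the centre of its flat top face, 7 mm above the worktop; z up
- coaster_3_top (a point): third from the left of four equal round dark wooden coasters, 72 mm in diameter, fixed in a straight row at 100 mm spacing on a thin grey strip (100 x 420 mm); the strip lies roughly across the robot's front. The point is the centre of its flat top face, 7 mm above the worktop; z up
- coaster_4_top (a point): rightmost (-y end) of four equal round dark wooden coasters, 72 mm in diameter, fixed in a straight row at 100 mm spacing on a thin grey strip (100 x 420 mm); the strip lies roughly across the robot's front. The point is the centre of its flat top face, 7 mm above the worktop; z up
- teapot: teal teapot with a steel lid, 92 mm wide, 147 mm from spout to handle, 87 mm tall, standing off one end of the row of coasters, its centre about 120 mm beyond the last coaster; at which end changes from start to start. Origin: centre of its underside. Not to be moved
- mug: navy mug, 68 mm in diameter, 90 mm with handle, 62 mm tall, standing off the other end of the row, about 120 mm beyond the last coaster. Origin: its underside, midway between handle tip and far wall. Not to be moved
Not all that is in view belongs to the job. Leave any orange or pink look-alike of the part that bears largest_jar_mid alone.

How it is judged:
By the outcome, as a careful person would: the job done as asked, in the order asked, and still so for the second after the job is handed in, with the robot touching nothing.
It also fails if it takes over 96 s, if anything falls off the work surface, if the arm or the gripper's body presses on something with over 40 N, if the wrist force passes 120 N, or if a joint passes its speed limit or range.

## Working session

There is one attempt and no reset: what is moved stays moved. The work goes in short steps, Python scripts to look and compute and a tool call to move; the robot and the scene stay as the last step left them, time stands still between calls to the robot, and variables do not carry over. Pictures are saved under pics/ and viewed, and the job is handed in when it is done.

Besides the shell and the picture viewer there is one more tool, called after "Call:" in YAML: its name, and indented under it one key for each argument. jog_arm: Moves the arm, as the interface text tells. Its arguments: {"type":"object","properties":{"xyz":{"type":"array","items":{"type":"array","items":{"type":"number"}}},"yaw":{"type":"array","items":{"type":"number"}},"gripper":{"type":"number"}},"required":["xyz","yaw"]}

```bash
ls; mkdir -p pics
python3 - <<'E'
from workcell import ctrl
import cv2
o=ctrl.get_obs();print(o['t'],o['ee_pos'],o['orientation'],o['width'])
for n in ("scene","side"):
    p=ctrl.get_image(n);cv2.imwrite(f"pics/{n}0.png",p["img"]);print(n,p["K"],p["k1"],p["R"],p["t"],p["shot"])
    for th in ["largest_jar_mid","second_jar_mid","third_jar_mid","smallest_jar_mid","coaster_1_top","coaster_2_top","coaster_3_top","coaster_4_top","teapot","mug"]:
        r=ctrl.pinpoint(p,th)
        print(th,[(round(d["centre"][0]*640,1),round(d["centre"][1]*400,1),round(d["confidence"],2)) for d in r])
E
```

```text
pics
0.0 [240.73504625 576.19669988 221.93914858] [-6.17566042e-01 -3.08000548e+00  2.23653649e-03] 87.6505086352457
scene [[484.95253302   0.         323.99162308]
 [  0.         484.95253302 201.50761809]
 [  0.           0.           1.        ]] 0.033792472995775986 [[ 0.49365864 -0.86951684  0.01554396]
 [-0.42003847 -0.25404668 -0.87122212]
 [ 0.76149119  0.42355726 -0.49064285]] [-127.54545161  317.33210703 1295.57633253] 1
largest_jar_mid [(240.6, 169.5, 0.86), (435.1, 250.4, 0.43)]
second_jar_mid [(430.7, 251.3, 0.84), (377.6, 222.6, 0.63)]
third_jar_mid [(369.8, 234.5, 0.59)]
smallest_jar_mid [(327.7, 227.3, 0.64), (372.6, 235.5, 0.59)]
coaster_1_top []
coaster_2_top [(323.4, 205.8, 0.59)]
coaster_3_top [(349.7, 212.0, 0.48)]
coaster_4_top [(377.9, 221.2, 0.47)]
teapot [(326.4, 207.7, 0.68), (433.2, 251.7, 0.27)]
mug [(408.2, 233.1, 0.56)]
side [[430.47665156   0.         325.57813296]
 [  0.         430.47665156 198.65400812]
 [  0.           0.           1.        ]] 0.03414203499183332 [[ 0.92130448 -0.38883788  0.00177514]
 [-0.23531512 -0.56117353 -0.79354336]
 [ 0.30955588  0.73067734 -0.60851112]] [-415.09671781  252.18254558 1131.63043081] 2
largest_jar_mid [(308.6, 199.4, 0.94), (291.6, 183.7, 0.9), (265.8, 145.1, 0.89), (272.7, 170.2, 0.66), (304.5, 135.3, 0.52)]
second_jar_mid [(376.3, 305.2, 0.74)]
third_jar_mid [(332.0, 257.2, 0.75)]
smallest_jar_mid [(294.0, 179.8, 0.73), (306.8, 228.3, 0.66)]
coaster_1_top [(358.1, 217.3, 0.68), (331.7, 187.2, 0.5)]
coaster_2_top [(341.7, 199.2, 0.61)]
coaster_3_top [(357.9, 218.2, 0.65)]
coaster_4_top [(375.6, 239.3, 0.66)]
teapot [(314.4, 172.9, 0.6), (333.3, 259.1, 0.22)]
mug [(395.8, 272.2, 0.76)]
```

View pics/scene0.png

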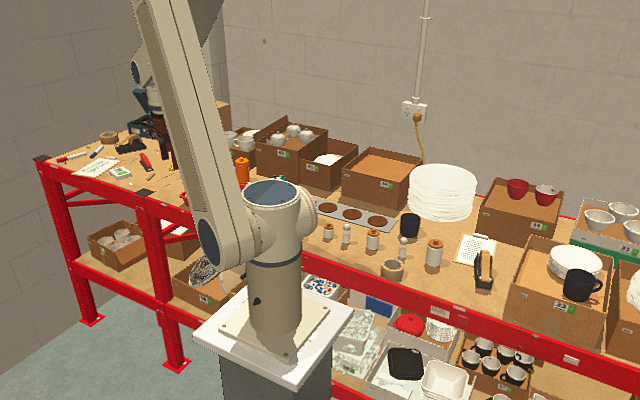

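View pics/side0.png

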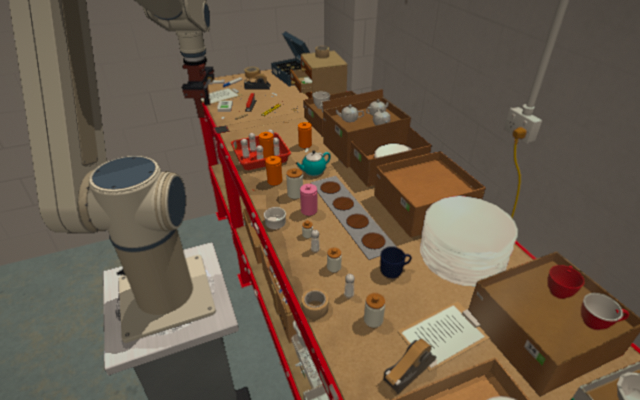

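```bash
cat > h.py <<'E'
import numpy as np,cv2
def D(p): return np.array([p["k1"],0,0,0,0.])
def ray(p,u,v):
    n=cv2.undistortPoints(np.array([[[u,v]]],float),p["K"],D(p))[0,0]
    d=p["R"].T@np.array([n[0],n[1],1]); c=-p["R"].T@p["t"]; return c,d
def onz(p,u,v,z):
    c,d=ray(p,u,v); return c+d*(z-c[2])/d[2]
def proj(p,X):
    return cv2.projectPoints(np.array(X,float).reshape(-1,1,3),cv2.Rodrigues(p["R"])[0],p["t"],p["K"],D(p))[0].reshape(-1,2)
E
python3 - <<'E'
import cv2
a=cv2.imread("pics/side0.png")[110:350,220:420];cv2.imwrite("pics/side0z.png",cv2.resize(a,None,fx=2.5,fy=2.5,interpolation=2)) 
a=cv2.imread("pics/scene0.png")[190:290,290:460];cv2.imwrite("pics/scene0z.png",cv2.resize(a,None,fx=4.5,fy=4.5,interpolation=2))
E
```

```text
(no output)
```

View pics/side0z.png

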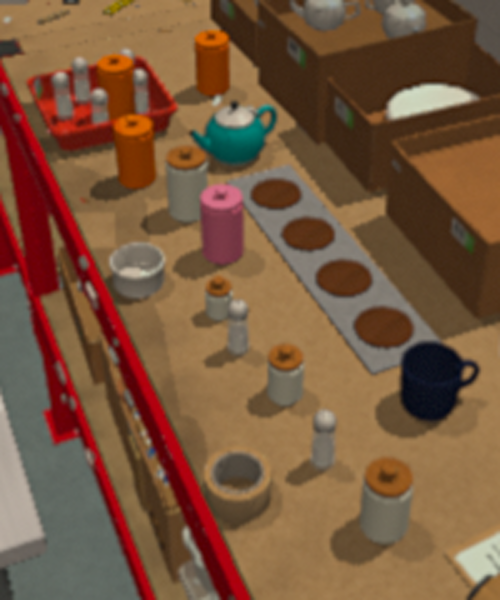

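View pics/scene0z.png

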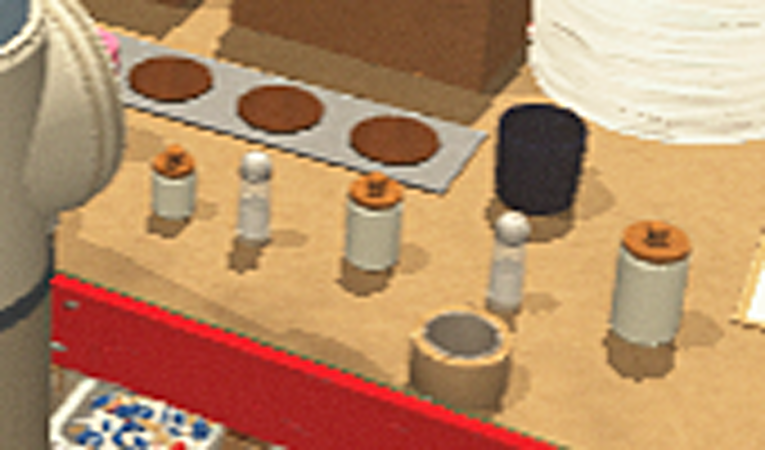

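Run:
```python
from workcell import ctrl
from h import *
S=ctrl.get_image("side")
print(S["R"].T@-S["t"])
def z2p(x,y): return 220+x/2.5,110+y/2.5
# bottom front, top knob, left/right edge body (zoom)
J={"A":((187,219),(187,152),167,208),"small":((219,318),(219,281),205,232),"C":((285,403),(285,348),268,303),"D":((386,542),(388,464),362,411)}
for k,(b,t,l,r) in J.items():
    f=onz(S,*z2p(*b),0); 
    c,_=ray(S,0,0); h=(f-c)[:2];h/=np.linalg.norm(h)
    w=np.linalg.norm(onz(S,*z2p(l,b[1]-15),20)-onz(S,*z2p(r,b[1]-15),20))
    ctr=f[:2]+h*w/2
    # height: point on top ray closest to vertical at ctr
    c,d=ray(S,*z2p(*t)); s=np.dot(ctr-c[:2],h)/np.dot(d[:2],h)
    print(k,ctr.round(),"w",w.round(),"H",(c+s*d)[2].round())
for n in [(331.7,187.2),(341.7,199.2),(357.9,218.2),(375.6,239.3)]: print(onz(S,*n,7).round(1))
for x,y in [(276,194),(308,234),(344,278),(383,327)]: print(onz(S,*z2p(x,y),7).round(1))
print("teapot",onz(S,314,174,0),"mug",onz(S,396,272,0), "pink",onz(S,308.6,213,0))
# shakers, bowl
for x,y in [(237,350),(322,464),(237,510),(138,290)]: print(onz(S,*z2p(x,y),0).round())
```

```text
[  91.46997794 -846.74386476  889.46434667]
A [458. 294.] w 56.0 H 91.0
small [424.  80.] w 33.0 H 45.0
C [445. -76.] w 39.0 H 66.0
D [ 467. -279.] w 47.0 H 86.0
[585.6 265.1   7. ]
[589.2 189.1   7. ]
[595.5  79.    7. ]
[600.8 -29.6   7. ]
[580.5 264.7   7. ]
[583.8 165.4   7. ]
[588.1  66.2   7. ]
[591.1 -32.7   7. ]
teapot [562.57394751 374.66175427   0.        ] mug [ 594.10977731 -162.44033453    0.        ] pink [463.18367624 171.98587328   0.        ]
[418.   5.   0.]
[ 438. -187.    0.]
[ 334. -207.    0.]
[344. 153.   0.]
```

Call:
jog_arm:
  xyz:
    - [20, -26, 0]
    - [20, -26, 0]
    - [20, -26, 0]
    - [20, -26, 0]
    - [20, -26, 0]
    - [20, -26, 0]
    - [20, -26, 0]
    - [20, -26, 0]
    - [20, -26, 0]
    - [20, -26, 0]
    - [18, -22, 0]
    - [0, 0, 0]
  yaw: [-6, -6, -6, -6, -6, -6, -6, -6, -6, -6, -7, 0]
  gripper: 0

```text
t: 2.15
ee_pos: [465.5, 283.7, 224.0]
orientation: [2.267, 2.17, 0.009]
ft_force: [0.2, -0.0, 0.0]
width: 87.6
```

```bash
cat >> h.py <<'E'
from scipy.spatial.transform import Rotation as Ro
def state(ctrl):
    o=ctrl.get_obs();M=Ro.from_rotvec(o["orientation"]).as_matrix()
    a=np.degrees(np.arctan2(M[1,1],M[0,1]))
    print("t %.2f"%o["t"],"tcp",o["ee_pos"].round(1),"jawdeg %.1f"%a,"tilt",M[:,2].round(3),"w %.1f"%o["width"],"F",o["ft_force"].round(1)); return o
E
python3 - <<'E'
from workcell import ctrl
from h import *
state(ctrl)
p=ctrl.get_image("wrist");cv2.imwrite("pics/w1.png",p["img"]);print(p["K"],p["k1"],p["R"].round(3),p["t"],(-p["R"].T@p["t"]).round())
for th in ["largest_jar_mid","coaster_1_top"]:
  for d in ctrl.pinpoint(p,th):
    u,v=d["centre"][0]*640,d["centre"][1]*400; print(th,u,v,d["confidence"],onz(p,u,v,51 if th[0]=="l" else 7))
S=ctrl.get_image("side");cv2.imwrite("pics/s1.png",S["img"])
def z2p(x,y): return 220+x/2.5,110+y/2.5
for x,y in [(390,210),(335,175),(325,135),(258,70)]: print("box",onz(S,*z2p(x,y),0).round())
E
```

```text
t 2.15 tcp [465.5 283.7 224. ] jawdeg -2.5 tilt [ 0.007  0.002 -1.   ] w 87.6 F [ 0.2 -0.   0. ]
[[354.28164121   0.         318.92402964]
 [  0.         354.28164121 204.74943847]
 [  0.           0.           1.        ]] -0.006546008377966173 [[ 0.999 -0.042  0.006]
 [-0.042 -0.953  0.3  ]
 [-0.007 -0.3   -0.954]] [-455.60689961  254.36642793  482.18179192] [469. 368. 386.]
largest_jar_mid 326.528 276.0 0.85 [471.56970837 182.95871612  51.        ]
coaster_1_top 424.0 179.6 0.9 [583.22070802 272.37449065   7.        ]
box [714. 178.   0.]
box [681. 283.   0.]
box [713. 384.   0.]
box [696. 607.   0.]
```

View pics/w1.png

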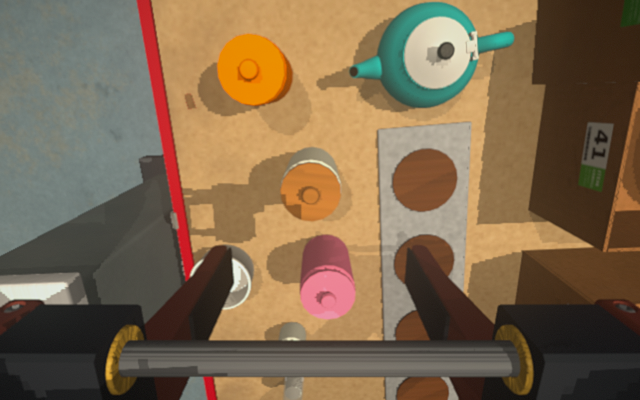

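Run:
```python
from workcell import ctrl
from h import *
p=ctrl.get_image("wrist")
for n,u,v,z in [("knob",312,195,102),("lid",311,191,92),("base",311,172,30),("c1",424,180,7),("c2",424,261,7),("boxlow",530,213,0),("boxtop",605,249,90),("box2",520,252,0),("box2t",520,252,70),("pinktop",327,298,102),("orange",248,69,102),("teapotknob",446,50,80)]:
    print(n,onz(p,u,v,z).round(1))
for k in (1,2,3):
  for d in ctrl.pinpoint(p,f"coaster_{k}_top"): print(k,d["confidence"],onz(p,d["centre"][0]*640,d["centre"][1]*400,7).round(1))
hsv=cv2.cvtColor(p["img"],cv2.COLOR_BGR2HSV)
print(hsv[180,424],hsv[250,405],hsv[190,300],hsv[140,400],hsv[120,360])
# strip edges
for u,v in [(380,128),(470,124)]: print(onz(p,u,v,1).round(1))
```

```text
knob [458.6 290.9 102. ]
lid [457.6 291.7  92. ]
base [456.6 295.   30. ]
c1 [579.8 277.1   7. ]
c2 [585.5 178.7   7. ]
boxlow [706.9 232.3   0. ]
boxtop [725.3 227.3  90. ]
box2 [702.2 183.1   0. ]
box2t [659.3 217.3  70. ]
pinktop [468.7 192.5 102. ]
orange [414.3 390.6 102. ]
teapotknob [569.4 401.4  80. ]
1 0.73 [583.  272.4   7. ]
2 0.88 [584.9 172.2   7. ]
3 0.73 [591.7  71.8   7. ]
[ 12 157 130] [ 12 154 104] [ 15 188 202] [ 20  39 177] [ 17 126 214]
[531.3 334.2   1. ]
[627.2 335.4   1. ]
```

View pics/s1.png

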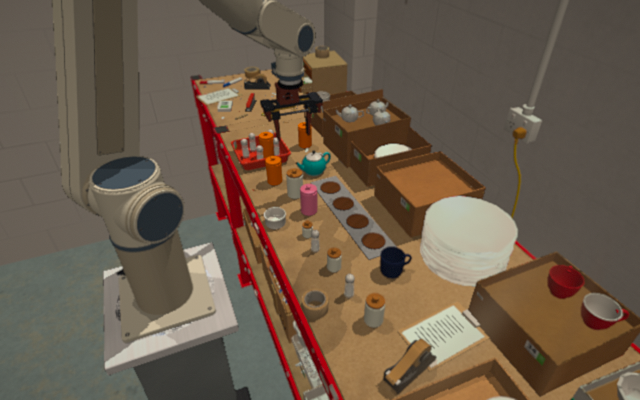

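```bash
cat >> h.py <<'E'
def coasters(p,tag=None,xr=(540,640)):
    g=p["img"]; hsv=cv2.cvtColor(g,cv2.COLOR_BGR2HSV)
    m=((hsv[...,0]>5)&(hsv[...,0]<20)&(hsv[...,1]>125)&(hsv[...,2]<165)).astype(np.uint8)*255
    m=cv2.morphologyEx(m,cv2.MORPH_OPEN,np.ones((3,3)))
    out=[]
    for c in cv2.findContours(m,cv2.RETR_EXTERNAL,cv2.CHAIN_APPROX_NONE)[0]:
        if cv2.contourArea(c)<300: continue
        q=np.array([onz(p,*x[0],7)[:2] for x in cv2.convexHull(c)],np.float32)
        (cx,cy),r=cv2.minEnclosingCircle(q)
        A=np.array([onz(p,*x[0],7)[:2] for x in c]); 
        s=np.linalg.lstsq(np.c_[2*A,np.ones(len(A))],(A**2).sum(1),rcond=None)[0]
        R=np.sqrt(s[2]+s[0]**2+s[1]**2)
        if xr[0]<s[0]<xr[1] and 25<R<50: out.append((s[:2].round(1),R.round(1),(round(float(cx),1),round(float(cy),1)),round(r,1)))
    return out
E
python3 - <<'E'
from workcell import ctrl
from h import *
for n in ("wrist","side","scene"):
  p=ctrl.get_image(n);print(n)
  for c in coasters(p): print(c)
E
```

```text
wrist
(array([595.3, -16. ]), np.float64(26.4), (595.1, -24.2), 34.4)
(array([583.7, 271.3]), np.float64(34.3), (583.7, 271.3), 35.0)
side
scene
```

Run:
```python
from workcell import ctrl
from h import *
state(ctrl)
p=ctrl.get_image("wrist");print((-p["R"].T@p["t"]).round(1))
for d in ctrl.regions_of(p,"largest_jar_mid"):
    ys,xs=np.nonzero(d["region"]);print(d["confidence"],xs.min(),xs.max(),ys.min(),ys.max())
for d in ctrl.pinpoint(p,"largest_jar_mid"): print(d["confidence"],d["centre"][0]*640,d["centre"][1]*400)
a=p["img"][130:260,250:380];cv2.imwrite("pics/w2z.png",cv2.resize(a,None,fx=4,fy=4))
for H,r in((102,27.5),(86,24)): 
  print(H,onz(p,312,196,H))
for c in coasters(p): print(c)
state(ctrl)
```

```text
t 2.70 tcp [462.5 287.5 223.7] jawdeg -1.9 tilt [ 0.005  0.002 -1.   ] w 87.6 F [ 0.3 -0.6 -0.4]
[465.8 371.5 385.9]
0.95 224 296 39 109
0.81 284 344 150 224
0.75 303 356 239 320
0.77 326.528 280.2
102 [458.62478441 290.10912402 102.        ]
86 [458.22003102 285.52378398  86.        ]
(array([595.2, -16.2]), np.float64(26.6), (594.9, -25.6), 34.5)
(array([583.7, 271.3]), np.float64(34.3), (583.8, 271.1), 35.0)
t 2.85 tcp [462.7 287.1 223.7] jawdeg -1.9 tilt [ 0.005  0.002 -1.   ] w 87.9 F [-0.5  0.2  0.5]
```

View pics/w2z.png

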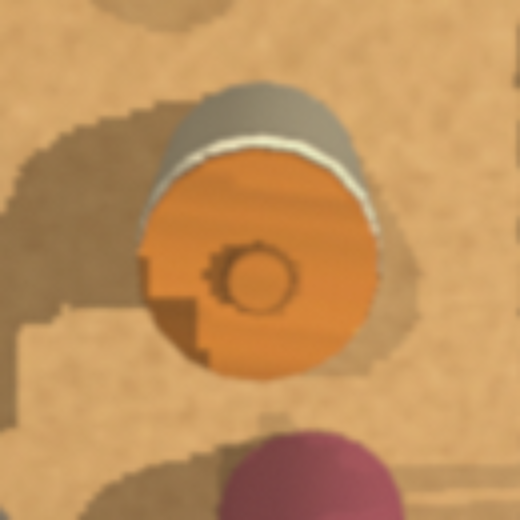

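Run:
```python
from workcell import ctrl
from h import *
p=ctrl.get_image("wrist")
print(onz(p,315.75,200,102),onz(p,314.7,195.7,92),np.linalg.norm(onz(p,284.5,196,92)-onz(p,345,196,92)),np.linalg.norm(onz(p,284.5,196,76)-onz(p,345,196,76)))
print("pink", onz(p,327,302,102))
```

```text
[461.87703754 286.17962594 102.        ] [460.95844218 287.08726798  92.        ] 52.198604626608116 55.04044762025544
pink [468.78010216 187.96457182 102.        ]
```

Call:
jog_arm:
  xyz:
    - [-1, 0, -30]
    - [0, 0, -30]
    - [0, 0, -30]
    - [0, 0, -30]
    - [0, 0, -25]
    - [0, 0, -10]
    - [0, 0, 0]
    - [0, 0, 0]
  yaw: [2, 0, 0, 0, 0, 0, 0, 0]

```text
t: 3.57
ee_pos: [464.2, 288.4, 66.3]
orientation: [2.215, 2.222, 0.022]
ft_force: [-0.7, -0.4, 0.2]
width: 88.0
```

Run:
```python
from workcell import ctrl
from h import *
state(ctrl)
p=ctrl.get_image("wrist");cv2.imwrite("pics/w3.png",p["img"])
```

```text
t 3.57 tcp [464.2 288.4  66.3] jawdeg 0.2 tilt [ 0.013  0.007 -1.   ] w 88.0 F [-0.7 -0.4  0.2]
```

View pics/w3.png

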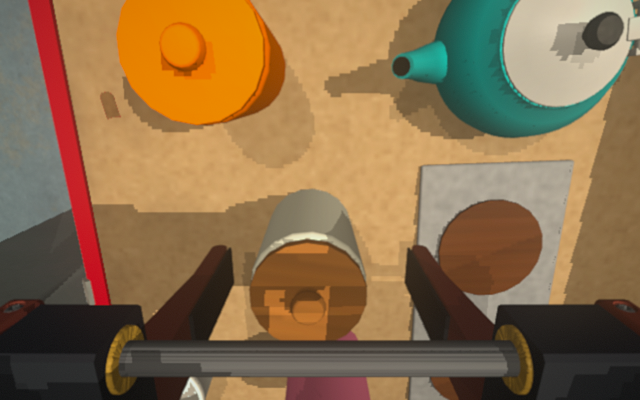

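Call:
jog_arm:
  xyz:
    - [-3, -1.5, -15]
    - [0, 0, -13]
    - [0, 0, 0]
  yaw: [0, 0, 0]

```text
t: 3.87
ee_pos: [465.0, 289.2, 42.6]
orientation: [2.213, 2.22, 0.037]
ft_force: [0.7, -0.8, -0.1]
width: 88.3
```

Run:
```python
from workcell import ctrl
from h import *
p=ctrl.get_image("wrist");cv2.imwrite("pics/w4.png",p["img"])
o=state(ctrl)
# where would TCP xy axis at z=102, 92 project
for z in (102,92): print(proj(p,[[o["ee_pos"][0],o["ee_pos"][1],z]]))
```

```text
t 3.92 tcp [465.3 289.4  43.4] jawdeg 0.2 tilt [ 0.022  0.012 -1.   ] w 87.4 F [-0.5  0.5  0.5]
[[319.60095669 344.6166838 ]]
[[319.00388645 326.79781944]]
```

View pics/w4.png

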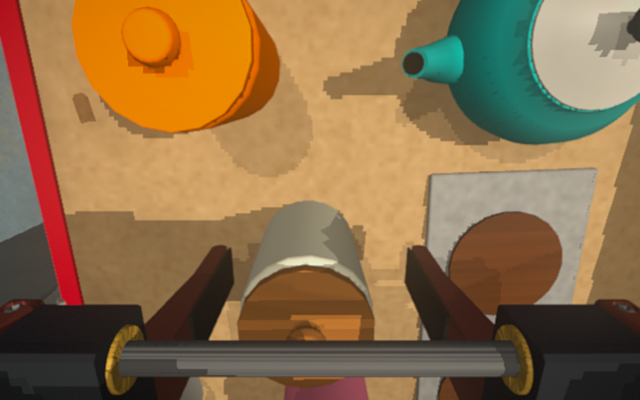

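Call:
jog_arm:
  xyz:
    - [-5, 0, -5]
    - [-1, 0, -1]
    - [0, 0, 0]
  yaw: [0, 0, 0]

```text
t: 4.17
ee_pos: [460.5, 290.4, 39.3]
orientation: [2.213, 2.219, 0.044]
ft_force: [-0.1, 0.5, 0.9]
width: 87.5
```

Run:
```python
from workcell import ctrl
from h import *
o=state(ctrl)
```

```text
t 4.17 tcp [460.5 290.4  39.3] jawdeg 0.1 tilt [ 0.025  0.015 -1.   ] w 87.5 F [-0.1  0.5  0.9]
```

Call:
jog_arm:
  xyz:
    - [0, -2, 0]
    - [0, 0, 0]
    - [0, 0, 0]
    - [0, 0, 0]
    - [0, 0, 0]
    - [0, 0, 0]
    - [0, 0, 0]
    - [0, 0, 0]
  yaw: [0, 0, 0, 0, 0, 0, 0, 0]
  gripper: 1

```text
t: 4.83
ee_pos: [460.6, 288.6, 40.7]
orientation: [2.213, 2.219, 0.046]
ft_force: [-0.6, 0.2, 0.8]
width: 54.5
```

Run:
```python
from workcell import ctrl
from h import *
o=state(ctrl)
```

```text
t 4.83 tcp [460.6 288.6  40.7] jawdeg 0.1 tilt [ 0.026  0.015 -1.   ] w 54.5 F [-0.6  0.2  0.8]
```

Call:
jog_arm:
  xyz:
    - [0, 0, 15]
    - [0, 0, 20]
    - [0, 0, 10]
    - [20, -3, 0]
    - [25, -4, 0]
    - [25, -4, 0]
    - [25, -4, 0]
    - [15, -2, 0]
    - [5, 0, 0]
    - [0, 0, 0]
    - [0, 0, 0]
  yaw: [0, 0, 0, 0, 0, 0, 0, 0, 0, 0, 0]

```text
t: 5.75
ee_pos: [575.0, 267.7, 82.6]
orientation: [2.212, 2.222, 0.03]
ft_force: [-0.0, 1.0, -4.0]
width: 54.9
```

Run:
```python
from workcell import ctrl
from h import *
p=ctrl.get_image("wrist");cv2.imwrite("pics/w5.png",p["img"])
o=state(ctrl)
for c in coasters(p): print(c)
```

```text
t 5.80 tcp [574.6 267.8  82.5] jawdeg 0.3 tilt [ 0.017  0.009 -1.   ] w 54.8 F [ 0.5 -0.3 -3.3]
(array([580.6, 185.9]), np.float64(42.0), (579.5, 174.3), 55.8)
(array([586. , 275.6]), np.float64(28.8), (584.7, 271.6), 35.0)
```

View pics/w5.png

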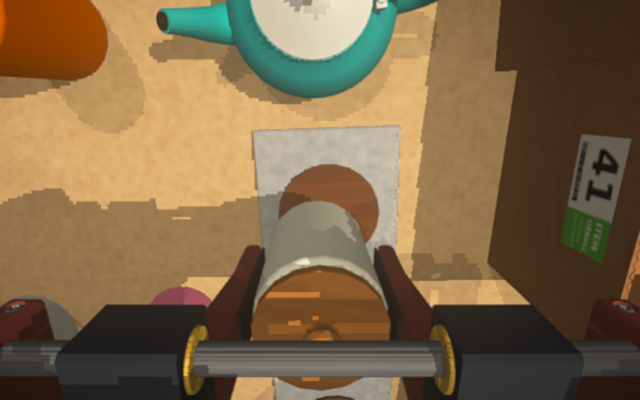

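Run:
```python
from workcell import ctrl
from h import *
p=ctrl.get_image("wrist");o=state(ctrl)
print((onz(p,318,201,42)-[0,27.5,0]).round(1), (onz(p,320,266,42+92)-[0,26,0]).round(1))
```

```text
t 5.85 tcp [574.4 267.9  82.7] jawdeg 0.3 tilt [ 0.017  0.009 -1.   ] w 54.8 F [-0.9  1.1 -4.7]
[575.9 263.2  42. ] [575.3 268.3 134. ]
```

Call:
jog_arm:
  xyz:
    - [8, 5, -6]
    - [1, 1, -8]
    - [0, 0, -5]
    - [0, 0, 0]
    - [0, 0, 0]
  yaw: [0, 0, 0, 0, 0]

```text
t: 6.27
ee_pos: [580.7, 275.5, 60.9]
orientation: [2.21, 2.227, 0.025]
ft_force: [0.6, 0.4, -4.0]
width: 54.4
```

Run:
```python
from workcell import ctrl
from h import *
p=ctrl.get_image("wrist");cv2.imwrite("pics/w6.png",p["img"])
o=state(ctrl)
for c in coasters(p): print(c)
```

```text
t 6.32 tcp [580.6 275.4  60.9] jawdeg 0.4 tilt [ 0.014  0.008 -1.   ] w 54.5 F [-0.2  0.5 -3.7]
(array([584.7, 211.2]), np.float64(40.4), (584.6, 198.2), 50.7)
(array([637.5, 222.4]), np.float64(27.8), (642.6, 226.4), 41.0)
(array([584.1, 271.3]), np.float64(31.5), (584.4, 271.1), 35.1)
```

View pics/w6.png

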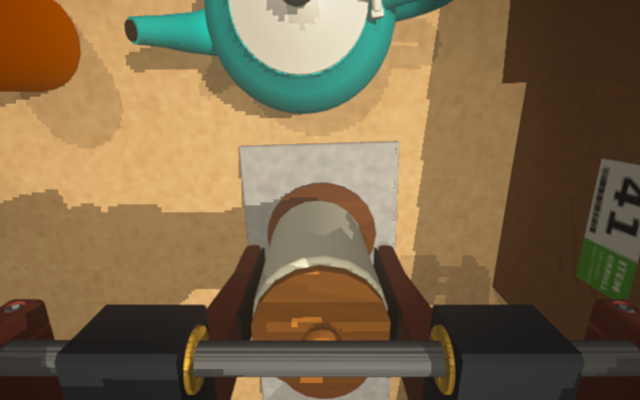

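Call:
jog_arm:
  xyz:
    - [3, -3, -3]
    - [1, 0, -4]
    - [0, 0, -2]
    - [0, 0, 0]
    - [0, 0, 0]
  yaw: [0, 0, 0, 0, 0]

```text
t: 6.73
ee_pos: [585.1, 272.0, 51.3]
orientation: [2.21, 2.227, 0.025]
ft_force: [0.1, 0.8, -4.6]
width: 54.7
```

Run:
```python
from workcell import ctrl
from h import *
p=ctrl.get_image("wrist");cv2.imwrite("pics/w7.png",cv2.resize(p["img"][130:330,200:440],None,fx=3,fy=3))
o=state(ctrl)
for c in coasters(p): print(c)
for z in (8,12): print(proj(p,[[584.2,271.3+27.5,z],[584.2,271.3+36,7],[584.2,271.3,12]]))
```

```text
t 6.78 tcp [585.  271.9  51.3] jawdeg 0.4 tilt [ 0.014  0.008 -1.   ] w 54.6 F [-0.2 -0.2 -3.8]
(array([588.9, 214.4]), np.float64(38.5), (588.8, 202.4), 48.3)
(array([639.6, 225.3]), np.float64(26.3), (644.4, 229.4), 38.8)
(array([584.6, 271.7]), np.float64(31.2), (584.3, 271.5), 35.0)
[[314.69953274 193.39843185]
 [314.77534511 179.23043535]
 [314.46402502 238.34189236]]
[[314.71384883 195.18052036]
 [314.77534511 179.23043535]
 [314.46402502 238.34189236]]
```

View pics/w7.png

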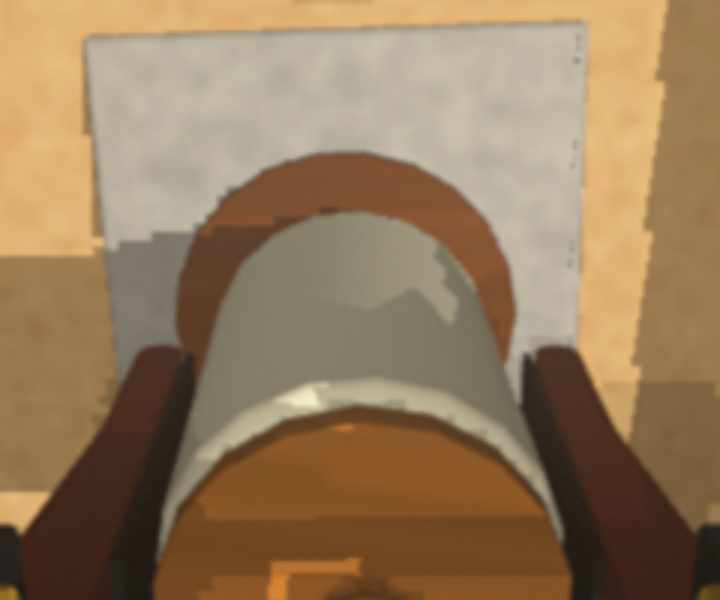

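Call:
jog_arm:
  xyz:
    - [-1.5, 3, -1]
    - [0, 0, -2]
    - [0, 0, -1]
    - [0, 0, -1]
  yaw: [0, 0, 0, 0]

```text
t: 7.12
ee_pos: [583.8, 275.2, 47.8]
orientation: [2.209, 2.227, 0.026]
ft_force: [-4.9, -4.8, 14.0]
width: 54.6
```

Run:
```python
from workcell import ctrl
from h import *
p=ctrl.get_image("wrist");cv2.imwrite("pics/w8.png",cv2.resize(p["img"][130:330,200:440],None,fx=3,fy=3))
o=state(ctrl)
for z in (7,9): print(proj(p,[[584.2,271.3+27.5,z],[584.2,271.3+36,7]]))
```

```text
t 7.17 tcp [583.8 275.2  47.9] jawdeg 0.4 tilt [ 0.015  0.008 -1.   ] w 54.6 F [-3.2 -1.9  5. ]
[[316.61041349 199.71570497]
 [316.71647378 185.91138594]]
[[316.63830296 200.66231693]
 [316.71647378 185.91138594]]
```

View pics/w8.png

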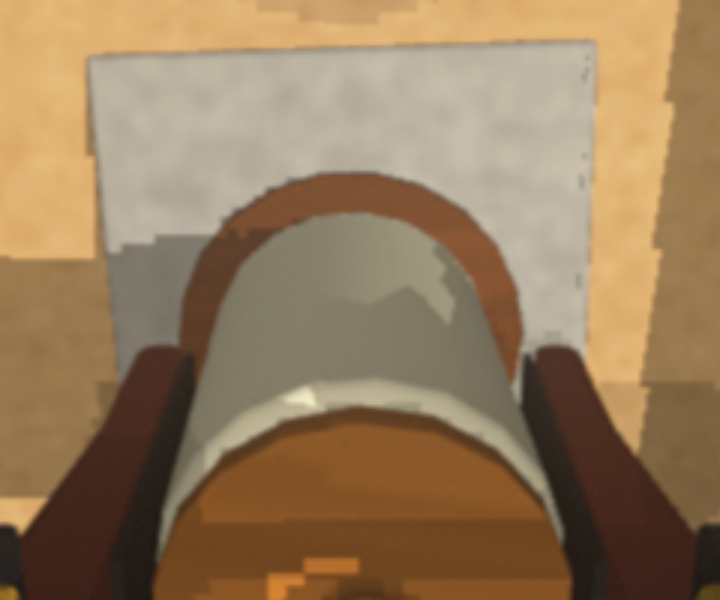

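Call:
jog_arm:
  xyz:
    - [0, 0, 0]
    - [0, 0, 0]
    - [0, 0, 0]
    - [0, 0, 0]
    - [0, 0, 0]
    - [0, 0, 0]
  yaw: [0, 0, 0, 0, 0, 0]
  gripper: 0

```text
t: 7.67
ee_pos: [586.0, 276.5, 50.2]
orientation: [2.207, 2.225, 0.034]
ft_force: [0.0, 0.2, 0.2]
width: 87.2
```

Call:
jog_arm:
  xyz:
    - [0, 0, 20]
    - [0, 0, 30]
    - [0, 0, 30]
    - [0, 0, 30]
    - [0, 0, 30]
    - [0, -20, 0]
    - [0, -35, 0]
    - [0, -20, 0]
    - [0, 0, 0]
    - [0, 0, 0]
    - [0, 0, 0]
  yaw: [0, 0, 0, 0, 0, 0, 0, 0, 0, 0, 0]

```text
t: 8.58
ee_pos: [584.8, 200.0, 196.6]
orientation: [2.205, 2.227, 0.035]
ft_force: [0.3, 0.2, 0.2]
width: 87.8
```

Run:
```python
from workcell import ctrl
from h import *
p=ctrl.get_image("wrist");cv2.imwrite("pics/w9.png",p["img"])
o=state(ctrl)
for c in coasters(p): print(c)
```

```text
t 8.63 tcp [584.8 200.3 196.5] jawdeg 0.6 tilt [ 0.021  0.011 -1.   ] w 87.8 F [-0.   0.8 -1.1]
(array([591.7,  71.8]), np.float64(34.2), (591.7, 71.7), 34.9)
(array([587.9, 171.3]), np.float64(34.3), (587.9, 171.2), 34.9)
```

View pics/w9.png

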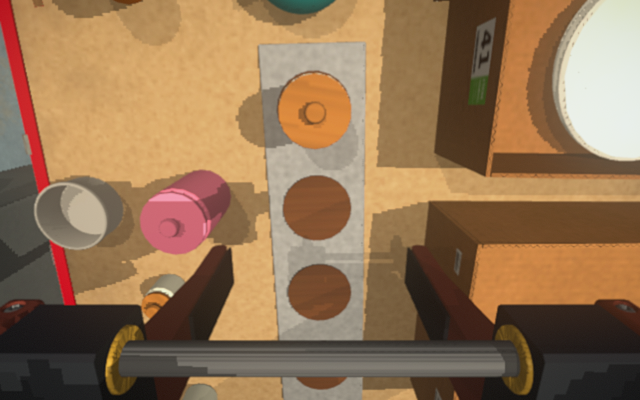

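Call:
jog_arm:
  xyz:
    - [-8, -30, 0]
    - [-8, -35, 0]
    - [-8, -35, 0]
    - [-8, -35, 0]
    - [-8, -35, 0]
    - [-8, -35, 0]
    - [-8, -35, 0]
    - [-8, -35, 0]
    - [-8, -35, 0]
    - [-8, -35, 0]
    - [-8, -35, 0]
    - [-8, -35, 0]
    - [-8, -30, 0]
    - [-8, -25, 0]
    - [0, 0, 0]
    - [0, 0, 0]
    - [0, 0, 0]
  yaw: [0, 0, 0, 0, 0, 0, 0, 0, 0, 0, 0, 0, 0, 0, 0, 0, 0]

```text
t: 10.05
ee_pos: [473.1, -273.1, 192.2]
orientation: [2.181, 2.254, 0.041]
ft_force: [-0.2, 0.7, -1.1]
width: 88.0
```

Run:
```python
from workcell import ctrl
from h import *
p=ctrl.get_image("wrist");cv2.imwrite("pics/w10.png",p["img"])
o=state(ctrl)
for d in ctrl.pinpoint(p,"second_jar_mid"): print(d["confidence"],d["centre"][0]*640,d["centre"][1]*400,onz(p,d["centre"][0]*640,d["centre"][1]*400,43))
for z in (86,76): print(proj(p,[[*o["ee_pos"][:2],z]]))
```

```text
t 10.10 tcp [ 473.1 -272.7  192.2] jawdeg 1.9 tilt [ 0.022  0.016 -1.   ] w 87.7 F [-0.6  0.4 -1.4]
0.64 302.784 196.4 [ 462.99505157 -277.31548598   43.        ]
[[314.4333763  205.46400847]]
[[314.32095707 201.93857052]]
```

View pics/w10.png

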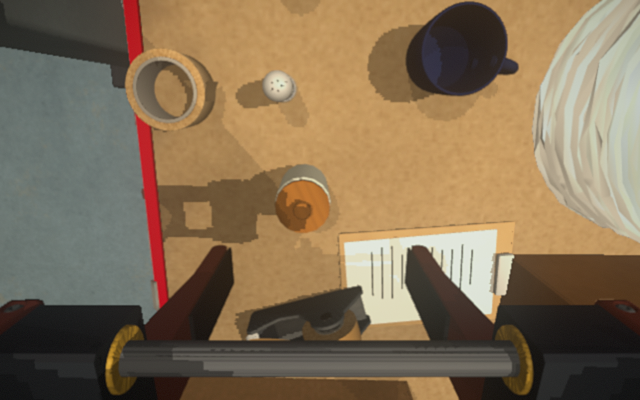

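Call:
jog_arm:
  xyz:
    - [-9, -3, -10]
    - [-2, -1, -30]
    - [0, 0, -30]
    - [0, 0, -30]
    - [0, 0, -20]
    - [0, 0, -5]
    - [0, 0, 0]
    - [0, 0, 0]
  yaw: [-2, 0, 0, 0, 0, 0, 0, 0]

```text
t: 10.82
ee_pos: [467.7, -267.8, 65.7]
orientation: [2.2, 2.227, 0.045]
ft_force: [-0.1, -1.2, 0.4]
width: 87.4
```

Run:
```python
from workcell import ctrl
from h import *
p=ctrl.get_image("wrist");cv2.imwrite("pics/w11.png",p["img"])
o=state(ctrl)
for z in (86,76): print(proj(p,[[*o["ee_pos"][:2],z]]))
```

```text
t 10.87 tcp [ 467.9 -268.    66.1] jawdeg 0.7 tilt [ 0.028  0.013 -1.   ] w 87.7 F [ 0.1  0.6 -0.2]
[[317.70455667 287.8899857 ]]
[[317.21502069 277.18311882]]
```

View pics/w11.png

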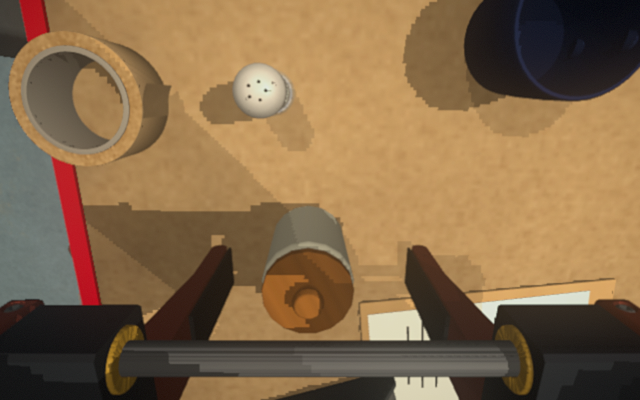

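Call:
jog_arm:
  xyz:
    - [-5, -7, 0]
    - [-1, -1, -18]
    - [-1, -1, -16]
    - [0, 0, -3]
    - [0, 0, 0]
  yaw: [0, 0, 0, 0, 0]

```text
t: 11.28
ee_pos: [465.0, -281.2, 35.5]
orientation: [2.188, 2.219, 0.049]
ft_force: [-0.2, -0.6, -1.1]
width: 87.5
```

Run:
```python
from workcell import ctrl
from h import *
p=ctrl.get_image("wrist");cv2.imwrite("pics/w12.png",p["img"])
o=state(ctrl)
for z in (86,76): print(proj(p,[[*o["ee_pos"][:2],z]]))
```

```text
t 11.33 tcp [ 465.2 -281.2   35.8] jawdeg 0.8 tilt [ 0.04   0.005 -0.999] w 88.0 F [-0.6 -0.6  1.1]
[[320.91419596 330.20306768]]
[[319.80674565 314.2921301 ]]
```

View pics/w12.png

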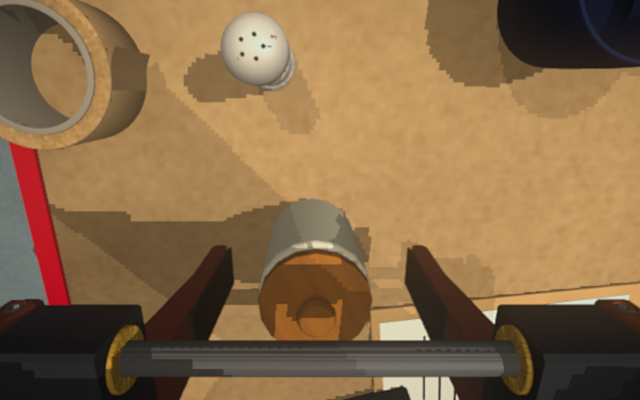

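Call:
jog_arm:
  xyz:
    - [-2, 4, -4]
    - [-1, 1, -4]
    - [0, 0, 0]
  yaw: [0, 0, 0]

```text
t: 11.58
ee_pos: [463.2, -277.1, 30.0]
orientation: [2.185, 2.216, 0.05]
ft_force: [-0.3, 0.3, 0.3]
width: 88.3
```

Run:
```python
from workcell import ctrl
from h import *
o=state(ctrl)
```

```text
t 11.58 tcp [ 463.2 -277.1   30. ] jawdeg 0.8 tilt [ 0.044  0.002 -0.999] w 88.3 F [-0.3  0.3  0.3]
```

Call:
jog_arm:
  xyz:
    - [0, 1, 0]
    - [0, 0, 0]
    - [0, 0, 0]
    - [0, 0, 0]
    - [0, 0, 0]
    - [0, 0, 0]
    - [0, 0, 0]
    - [0, 0, 0]
    - [0, 0, 0]
  yaw: [0, 0, 0, 0, 0, 0, 0, 0, 0]
  gripper: 1

```text
t: 12.33
ee_pos: [463.5, -275.9, 31.1]
orientation: [2.184, 2.216, 0.05]
ft_force: [-1.2, 0.2, 1.1]
width: 48.4
```

Run:
```python
from workcell import ctrl
from h import *
o=state(ctrl)
```

```text
t 12.33 tcp [ 463.5 -275.9   31.1] jawdeg 0.8 tilt [ 0.044  0.002 -0.999] w 48.4 F [-1.2  0.2  1.1]
```

Call:
jog_arm:
  xyz:
    - [0, 0, 15]
    - [0, 0, 30]
    - [0, 0, 30]
    - [0, 0, 20]
    - [9, 28, 0]
    - [9, 32, 0]
    - [9, 32, 0]
    - [9, 32, 0]
    - [9, 32, 0]
    - [9, 32, 0]
    - [9, 32, 0]
    - [9, 32, 0]
    - [9, 32, 0]
    - [9, 32, 0]
    - [9, 32, 0]
    - [9, 32, 0]
    - [9, 32, 0]
    - [0, 0, 0]
    - [0, 0, 0]
  yaw: [0, 0, 0, 0, 0, 0, 0, 0, 0, 0, 0, 0, 0, 0, 0, 0, 0, 0, 0]

```text
t: 13.92
ee_pos: [578.5, 157.4, 125.0]
orientation: [2.194, 2.213, 0.049]
ft_force: [-0.2, -1.1, -3.0]
width: 47.9
```

Run:
```python
from workcell import ctrl
from h import *
p=ctrl.get_image("wrist");cv2.imwrite("pics/w13.png",p["img"])
o=state(ctrl)
for c in coasters(p): print(c)
```

```text
t 13.97 tcp [578.6 157.2 125.1] jawdeg 0.5 tilt [ 0.04   0.005 -0.999] w 47.9 F [ 0.1  0.7 -2.8]
(array([595.1, -34.2]), np.float64(25.7), (595.3, -29.3), 34.7)
(array([590. ,  52.9]), np.float64(43.9), (587.6, 42.3), 54.4)
(array([588.1, 173.8]), np.float64(32.8), (587.8, 171.2), 35.0)
(array([583.4, 269.2]), np.float64(31.0), (582.1, 263.4), 34.0)
```

View pics/w13.png

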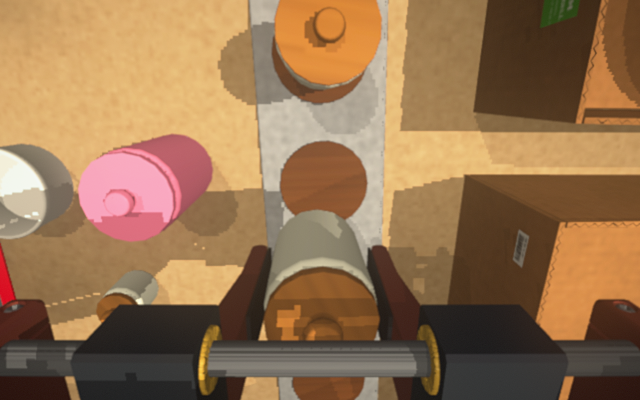

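Call:
jog_arm:
  xyz:
    - [8, 8, -10]
    - [2, 6, -25]
    - [0, 0, -20]
    - [0, 0, -8]
    - [0, 0, 0]
    - [0, 0, 0]
  yaw: [0, 0, 0, 0, 0, 0]

```text
t: 14.47
ee_pos: [587.5, 165.7, 60.0]
orientation: [2.201, 2.207, 0.046]
ft_force: [-0.3, -0.3, -2.3]
width: 48.5
```

Run:
```python
from workcell import ctrl
from h import *
p=ctrl.get_image("wrist");cv2.imwrite("pics/w14.png",cv2.resize(p["img"][130:330,200:440],None,fx=3,fy=3))
o=state(ctrl)
b=o["ee_pos"][2]-31.1; print(b)
q=proj(p,[[587.9,171.2+24,b],[587.9,171.2+36,7]]);print((q-[200,130])*3)
```

```text
t 14.52 tcp [587.5 165.6  60.2] jawdeg 0.1 tilt [ 0.038  0.004 -0.999] w 48.2 F [ 0.2  0.4 -2.9]
29.13542660261352
[[346.38276841 193.43710382]
 [343.4499068  107.93678884]]
```

View pics/w14.png

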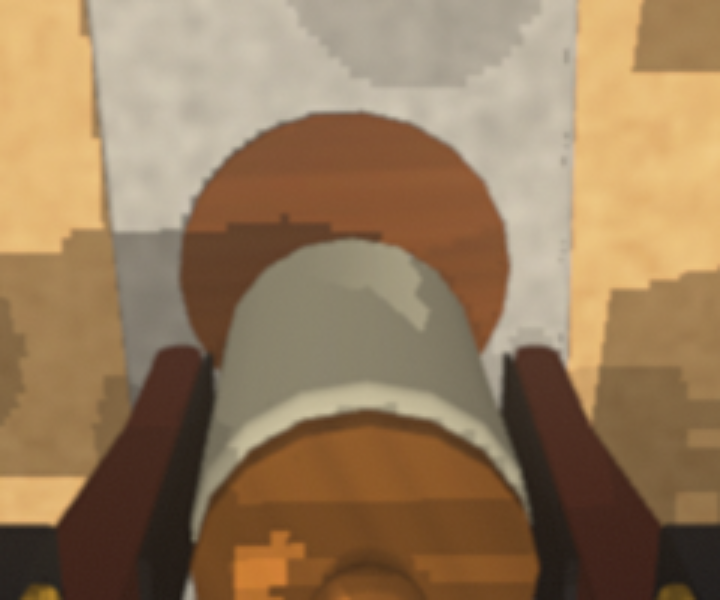

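Call:
jog_arm:
  xyz:
    - [-1, 7, -6]
    - [0, 2, -8]
    - [0, 0, 0]
    - [0, 0, 0]
  yaw: [0, 0, 0, 0]

```text
t: 14.85
ee_pos: [588.3, 175.0, 48.2]
orientation: [2.202, 2.203, 0.053]
ft_force: [-0.8, -0.1, -2.1]
width: 48.3
```

Run:
```python
from workcell import ctrl
from h import *
p=ctrl.get_image("wrist");cv2.imwrite("pics/w15.png",cv2.resize(p["img"][130:330,200:440],None,fx=3,fy=3))
cv2.imwrite("pics/w15f.png",p["img"])
o=state(ctrl)
b=o["ee_pos"][2]-31.1; print(b)
q=proj(p,[[587.9,171.2+24,b],[587.9,171.2+36,7]]);print((q-[200,130])*3)
S=ctrl.get_image("side");cv2.imwrite("pics/s2.png",cv2.resize(S["img"][130:290,240:480],None,fx=3,fy=3))
```

```text
t 14.90 tcp [588.2 174.9  48.2] jawdeg 0.0 tilt [ 0.043  0.005 -0.999] w 48.4 F [ 0.1 -0.5 -4.2]
17.074806593989166
[[341.14602109 240.02095612]
 [339.57929091 166.28887932]]
```

View pics/w15.png

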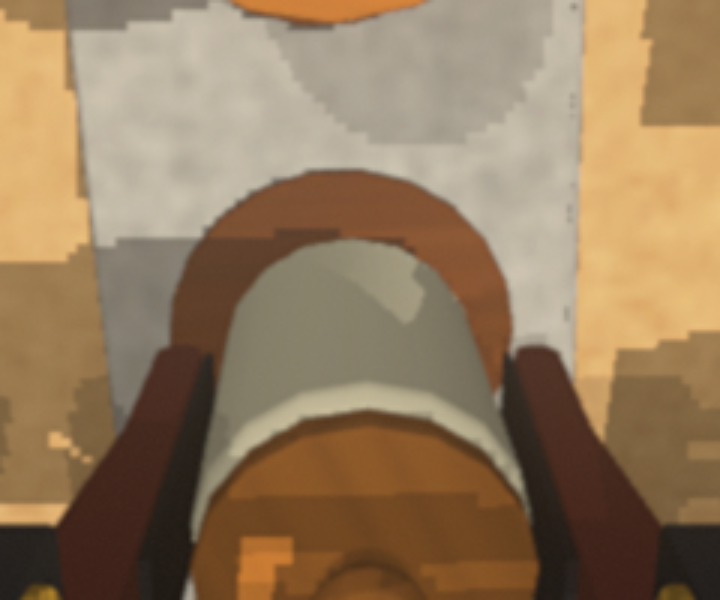

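View pics/s2.png

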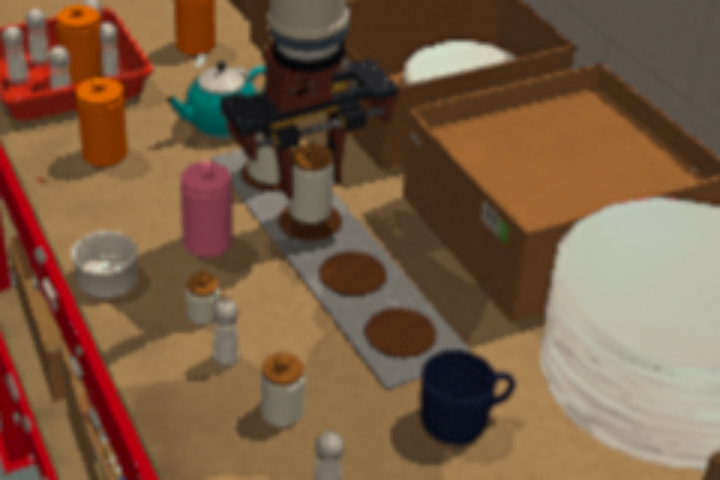

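Call:
jog_arm:
  xyz:
    - [-2, 0, -3]
    - [-1, 0, -4]
    - [0, 0, -3]
    - [0, 0, -1]
    - [0, 0, -1]
  yaw: [0, 0, 0, 0, 0]

```text
t: 15.37
ee_pos: [585.9, 175.4, 38.0]
orientation: [2.2, 2.203, 0.056]
ft_force: [-5.7, -1.5, 19.0]
width: 47.8
```

Run:
```python
from workcell import ctrl
from h import *
p=ctrl.get_image("wrist");cv2.imwrite("pics/w16.png",cv2.resize(p["img"][130:330,200:440],None,fx=3,fy=3))
o=state(ctrl)
b=o["ee_pos"][2]-31.1; print(b)
q=proj(p,[[587.9,171.2+24,7],[587.9,171.2+36,7]]);print((q-[200,130])*3)
```

```text
t 15.42 tcp [585.9 175.4  38. ] jawdeg 0.1 tilt [ 0.045  0.006 -0.999] w 48.1 F [-3.9 -0.5 10.5]
6.94039277778343
[[353.17431798 242.52737644]
 [353.26126481 181.95107745]]
```

View pics/w16.png

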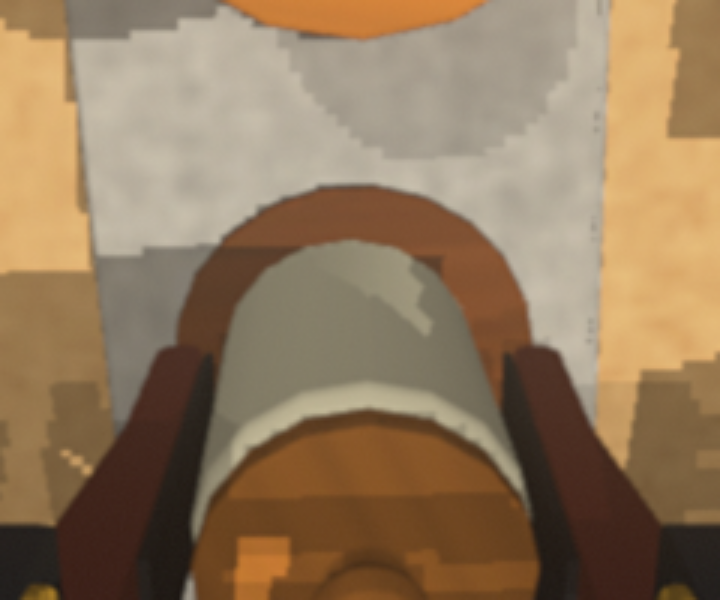

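Call:
jog_arm:
  xyz:
    - [0, 0, 0]
    - [0, 0, 0]
    - [0, 0, 0]
    - [0, 0, 0]
    - [0, 0, 0]
    - [0, 0, 0]
  yaw: [0, 0, 0, 0, 0, 0]
  gripper: 0

```text
t: 15.92
ee_pos: [587.2, 175.6, 38.9]
orientation: [2.199, 2.202, 0.06]
ft_force: [0.1, 0.2, -1.0]
width: 84.6
```

Call:
jog_arm:
  xyz:
    - [0, 0, 20]
    - [0, 0, 30]
    - [0, 0, 30]
    - [0, 0, 30]
    - [0, 0, 25]
    - [-5, -20, 0]
    - [-15, -35, 0]
    - [-20, -35, 0]
    - [-20, -35, 0]
    - [-20, -35, 0]
    - [-20, -35, 0]
    - [-20, -30, 0]
    - [-15, -20, 0]
    - [0, 0, 0]
    - [0, 0, 0]
    - [0, 0, 0]
  yaw: [0, 0, 0, 0, 0, 0, 0, 0, 0, 0, 0, 0, 0, 0, 0, 0]

```text
t: 17.25
ee_pos: [445.0, -76.8, 180.1]
orientation: [2.194, 2.202, 0.065]
ft_force: [0.1, 1.1, -0.7]
width: 88.1
```

Run:
```python
from workcell import ctrl
from h import *
p=ctrl.get_image("wrist");cv2.imwrite("pics/w17.png",p["img"])
o=state(ctrl)
for z in (70,60): print(proj(p,[[*o["ee_pos"][:2],z]]))
for c in coasters(p): print(c)
```

```text
t 17.30 tcp [445.3 -76.5 180.1] jawdeg 0.2 tilt [ 0.053  0.006 -0.999] w 87.8 F [ 0.1 -0.2  0.2]
[[310.60656301 203.20739901]]
[[310.25592023 199.69912112]]
(array([594.5, -28.8]), np.float64(34.6), (594.6, -28.8), 35.2)
(array([590.9,  65.1]), np.float64(31.3), (590.9, 70.5), 35.4)
```

View pics/w17.png

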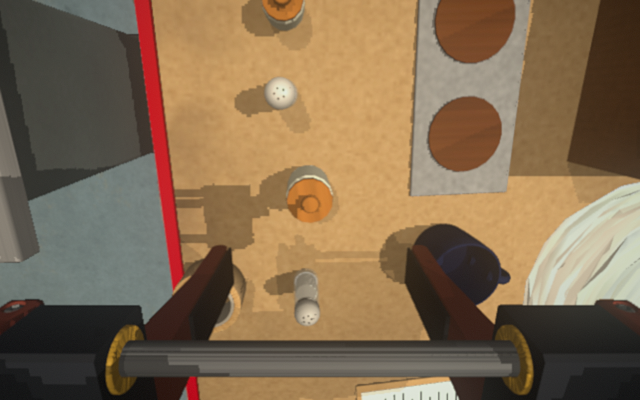

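Call:
jog_arm:
  xyz:
    - [0, -1, -20]
    - [0, 0, -30]
    - [0, 0, -30]
    - [0, 0, -25]
    - [0, 0, -10]
    - [0, 0, 0]
    - [0, 0, 0]
  yaw: [0, 0, 0, 0, 0, 0, 0]

```text
t: 17.88
ee_pos: [454.1, -71.8, 62.0]
orientation: [2.175, 2.209, 0.075]
ft_force: [0.1, 0.1, 0.4]
width: 87.3
```

Run:
```python
from workcell import ctrl
from h import *
p=ctrl.get_image("wrist");cv2.imwrite("pics/w18.png",p["img"])
o=state(ctrl)
for z in (70,60): print(proj(p,[[*o["ee_pos"][:2],z]]))
print(o["qpos"])
```

```text
t 17.93 tcp [454.3 -71.8  62.4] jawdeg 0.9 tilt [ 0.063  0.006 -0.998] w 87.6 F [-0.1  0.5 -0.5]
[[317.48255208 274.66495544]]
[[316.3523559  265.22046176]]
[-0.19466203  0.44502586  2.12243347  0.03619592  0.51331115 -0.24089031]
```

View pics/w18.png

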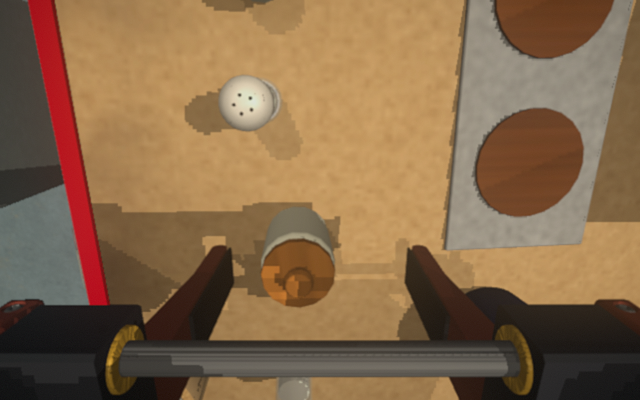

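Call:
jog_arm:
  xyz:
    - [-10, -4, 0]
    - [-1, -1, -18]
    - [-2, -1, -18]
    - [-1, 0, -8]
    - [0, 0, 0]
  yaw: [0, 0, 0, 0, 0]

```text
t: 18.35
ee_pos: [443.1, -78.3, 22.4]
orientation: [2.165, 2.205, 0.084]
ft_force: [0.2, -0.0, -0.1]
width: 87.9
```

Run:
```python
from workcell import ctrl
from h import *
p=ctrl.get_image("wrist");cv2.imwrite("pics/w19.png",p["img"])
o=state(ctrl)
for z in (70,60): print(proj(p,[[*o["ee_pos"][:2],z]]))
```

```text
t 18.40 tcp [443.3 -78.3  22.9] jawdeg 1.1 tilt [ 0.075  0.003 -0.997] w 88.0 F [-0.7  0.  -0.1]
[[325.21810952 325.48997667]]
[[323.00022181 310.17726617]]
```

View pics/w19.png

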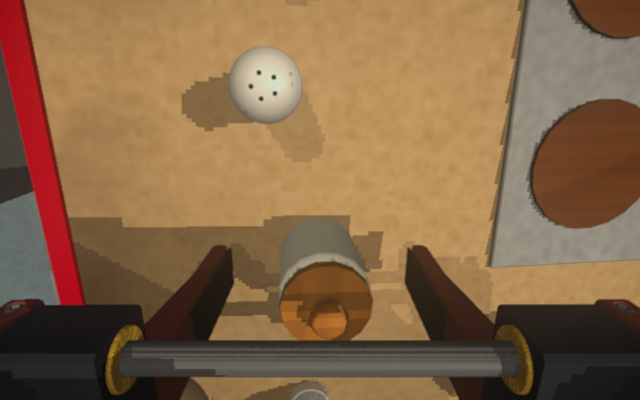

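Call:
jog_arm:
  xyz:
    - [2, 2, -4]
    - [0, 1, -2]
    - [0, 0, 0]
  yaw: [0, 0, 0]

```text
t: 18.65
ee_pos: [447.0, -75.5, 18.8]
orientation: [2.162, 2.202, 0.088]
ft_force: [0.4, 0.4, -0.6]
width: 88.0
```

Call:
jog_arm:
  xyz:
    - [0, 0, 0]
    - [0, 0, 0]
    - [0, 0, 0]
    - [0, 0, 0]
    - [0, 0, 0]
    - [0, 0, 0]
    - [0, 0, 0]
    - [0, 0, 0]
    - [0, 0, 0]
  yaw: [0, 0, 0, 0, 0, 0, 0, 0, 0]
  gripper: 1

```text
t: 19.4
ee_pos: [447.7, -75.4, 20.3]
orientation: [2.161, 2.202, 0.089]
ft_force: [1.5, -0.8, 1.0]
width: 41.4
```

Run:
```python
from workcell import ctrl
from h import *
o=state(ctrl)
```

```text
t 19.40 tcp [447.7 -75.4  20.3] jawdeg 1.1 tilt [ 0.08   0.002 -0.997] w 41.4 F [ 1.5 -0.8  1. ]
```

Call:
jog_arm:
  xyz:
    - [0, 0, 15]
    - [0, 0, 30]
    - [0, 0, 25]
    - [18, 18, 0]
    - [22, 22, 0]
    - [22, 22, 0]
    - [22, 22, 0]
    - [22, 22, 0]
    - [17, 18, 0]
    - [8, 8, 0]
    - [0, 0, 0]
    - [0, 0, 0]
  yaw: [0, 0, 0, 0, 0, 0, 0, 0, 0, 0, 0, 0]

```text
t: 20.4
ee_pos: [579.5, 63.2, 91.7]
orientation: [2.168, 2.202, 0.085]
ft_force: [-0.0, -0.4, -1.6]
width: 41.5
```

Run:
```python
from workcell import ctrl
from h import *
p=ctrl.get_image("wrist");cv2.imwrite("pics/w20.png",p["img"])
o=state(ctrl)
for c in coasters(p): print(c)
b=o["ee_pos"][2]-20.3
print(proj(p,[[591.2,71.5+20.5,b]]))
```

```text
t 20.45 tcp [579.2  62.8  91.7] jawdeg 0.9 tilt [ 0.074  0.004 -0.997] w 41.4 F [-0.6  0.8 -2.5]
(array([592.6, -19.7]), np.float64(36.2), (593.7, -22.8), 40.2)
(array([636.6, -11.1]), np.float64(31.5), (643.9, -7.4), 47.0)
(array([541.6,  -6.4]), np.float64(30.0), (534.4, -3.4), 44.0)
(array([592.1,  74.8]), np.float64(32.1), (591.5, 71.2), 35.1)
(array([587.4, 170.5]), np.float64(31.2), (587.8, 170.7), 35.2)
[[336.11087879 200.88286015]]
```

View pics/w20.png

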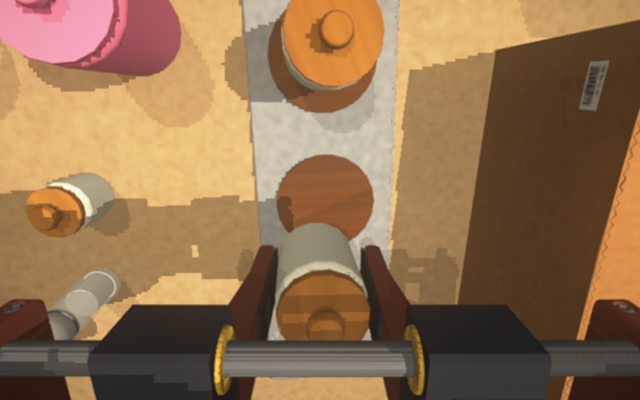

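Call:
jog_arm:
  xyz:
    - [6, 8, -8]
    - [4, 5, -20]
    - [0, 0, -8]
    - [0, 0, 0]
    - [0, 0, 0]
  yaw: [0, 0, 0, 0, 0]

```text
t: 20.87
ee_pos: [585.7, 72.4, 52.9]
orientation: [2.176, 2.198, 0.079]
ft_force: [0.9, 0.3, -1.7]
width: 41.1
```

Run:
```python
from workcell import ctrl
from h import *
p=ctrl.get_image("wrist");cv2.imwrite("pics/w21.png",cv2.resize(p["img"][130:330,200:440],None,fx=3,fy=3))
o=state(ctrl)
for c in coasters(p): print(c)
b=o["ee_pos"][2]-20.3;print(b)
print((proj(p,[[591.5,71.4+20.5,b],[591.5,71.4+36,7]])-[200,130])*3)
```

```text
t 20.92 tcp [585.6  72.4  53. ] jawdeg 0.6 tilt [ 0.07   0.003 -0.998] w 41.3 F [ 0.5 -0.1 -2.2]
(array([594.6,  15.5]), np.float64(30.6), (596.3, 12.3), 35.2)
(array([587.3, 170. ]), np.float64(31.5), (586.9, 168.2), 34.9)
32.746266148525976
[[374.63594043 262.30962379]
 [365.02207626 146.74476509]]
```

View pics/w21.png

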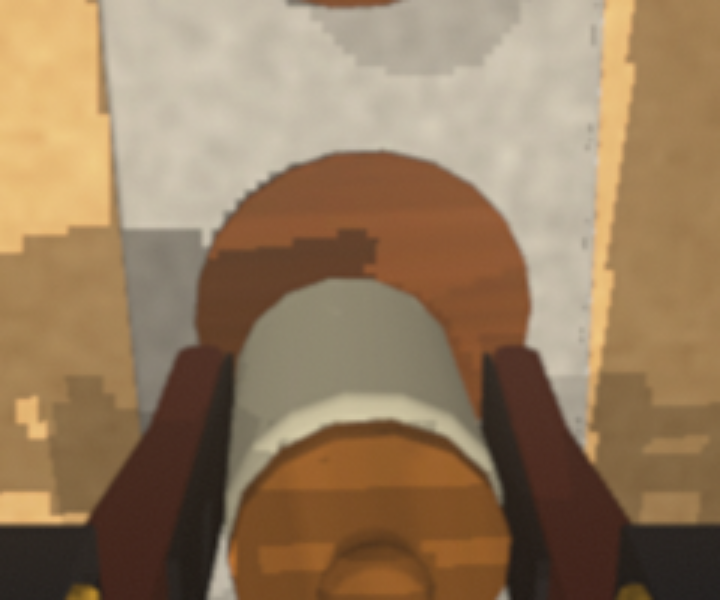

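Call:
jog_arm:
  xyz:
    - [4, 3, -5]
    - [0.5, 0, -8]
    - [0, 0, -2]
    - [0, 0, 0]
  yaw: [0, 0, 0, 0]

```text
t: 21.25
ee_pos: [591.3, 74.9, 38.4]
orientation: [2.176, 2.195, 0.081]
ft_force: [0.4, 0.4, -1.1]
width: 41.3
```

Run:
```python
from workcell import ctrl
from h import *
p=ctrl.get_image("wrist");cv2.imwrite("pics/w22.png",cv2.resize(p["img"][130:330,200:440],None,fx=3,fy=3))
o=state(ctrl)
b=o["ee_pos"][2]-20.3;print(b)
print((proj(p,[[591.5,71.4+20.5,b],[591.5,71.4+36,7]])-[200,130])*3)
```

```text
t 21.30 tcp [591.1  74.8  38.5] jawdeg 0.5 tilt [ 0.072  0.003 -0.997] w 41.7 F [-0.2 -0.7 -2.2]
18.170056355998202
[[343.83498289 275.08452777]
 [340.81705455 177.17676275]]
```

View pics/w22.png

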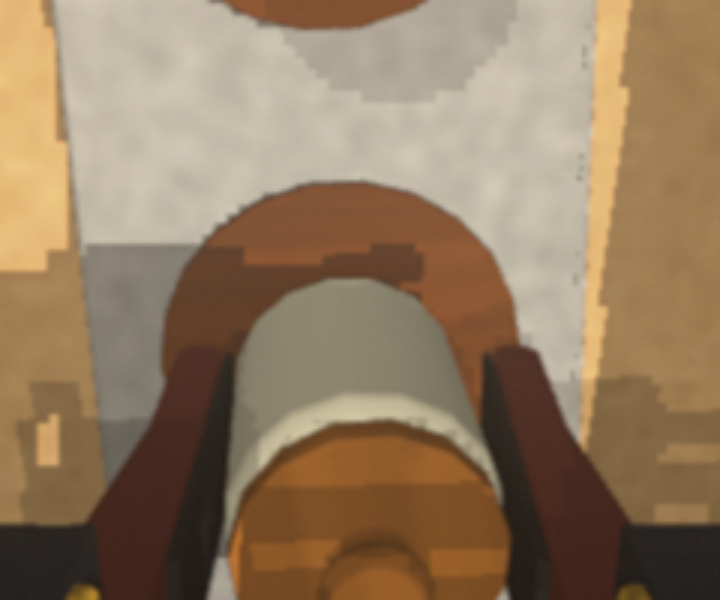

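Call:
jog_arm:
  xyz:
    - [-1.5, 1, -4]
    - [-1, 0, -4]
    - [0, 0, -3]
    - [0, 0, -1]
    - [0, 0, -1]
    - [0, 0, -1]
  yaw: [0, 0, 0, 0, 0, 0]

```text
t: 21.8
ee_pos: [589.0, 76.2, 27.1]
orientation: [2.175, 2.195, 0.083]
ft_force: [-4.4, -1.4, 11.9]
width: 41.4
```

Run:
```python
from workcell import ctrl
from h import *
p=ctrl.get_image("wrist");cv2.imwrite("pics/w23.png",cv2.resize(p["img"][130:330,200:440],None,fx=3,fy=3))
o=state(ctrl)
print((proj(p,[[591.5,71.4+20.5,7],[591.5,71.4+36,7]])-[200,130])*3)
```

```text
t 21.85 tcp [589.1  76.1  27.1] jawdeg 0.5 tilt [ 0.074  0.003 -0.997] w 41.1 F [-4.9 -0.6 11.7]
[[355.73422408 281.9819749 ]
 [356.61471209 200.53308316]]
```

View pics/w23.png

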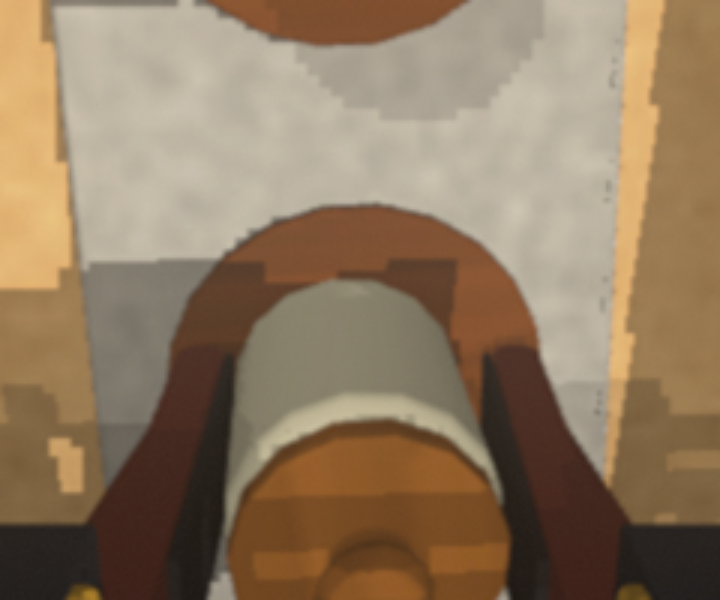

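Call:
jog_arm:
  xyz:
    - [0, 0, 0]
    - [0, 0, 0]
    - [0, 0, 0]
    - [0, 0, 0]
    - [0, 0, 0]
    - [0, 0, 0]
  yaw: [0, 0, 0, 0, 0, 0]
  gripper: 0

```text
t: 22.35
ee_pos: [589.8, 76.3, 27.6]
orientation: [2.174, 2.194, 0.085]
ft_force: [-0.4, 0.1, -0.4]
width: 77.7
```

Call:
jog_arm:
  xyz:
    - [0, 0, 20]
    - [0, 0, 30]
    - [0, 0, 30]
    - [0, 0, 30]
    - [0, 0, 20]
    - [-20, 0, 0]
    - [-30, 0, 0]
    - [-30, 0, 0]
    - [-30, 0, 0]
    - [-30, 0, 0]
    - [-20, 0, 0]
    - [0, 0, 0]
    - [0, 0, 0]
    - [0, 0, 0]
  yaw: [0, 0, 0, 0, 0, 0, 0, 0, 0, 0, 0, 0, 0, 0]

```text
t: 23.52
ee_pos: [423.1, 75.8, 162.4]
orientation: [2.174, 2.193, 0.087]
ft_force: [0.4, -0.9, 0.8]
width: 87.6
```

Run:
```python
from workcell import ctrl
from h import *
p=ctrl.get_image("wrist");cv2.imwrite("pics/w24.png",p["img"])
o=state(ctrl)
for z in (54,44): print(proj(p,[[*o["ee_pos"][:2],z]]))
```

```text
t 23.57 tcp [423.7  75.9 162.5] jawdeg 0.5 tilt [ 0.077  0.003 -0.997] w 87.9 F [ 0.3 -0.1  0.1]
[[307.72980297 203.67650568]]
[[307.1747542  200.09357028]]
```

View pics/w24.png

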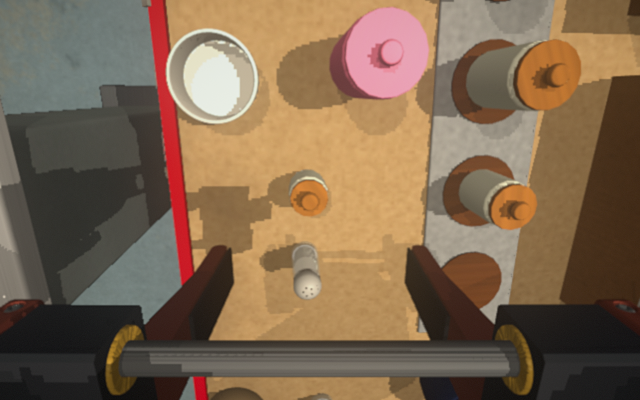

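Call:
jog_arm:
  xyz:
    - [0, 0, -20]
    - [-1, 0, -30]
    - [-1, -1, -30]
    - [-1, 0, -15]
    - [0, 0, -5]
    - [0, 0, 0]
    - [0, 0, 0]
  yaw: [0, 0, 0, 0, 0, 0, 0]

```text
t: 24.15
ee_pos: [433.7, 75.8, 60.2]
orientation: [2.169, 2.185, 0.104]
ft_force: [-0.3, 0.2, 0.0]
width: 88.0
```

Run:
```python
from workcell import ctrl
from h import *
p=ctrl.get_image("wrist");cv2.imwrite("pics/w25.png",p["img"])
o=state(ctrl)
for z in (54,44): print(proj(p,[[*o["ee_pos"][:2],z]]))
```

```text
t 24.20 tcp [434.   75.9  60.6] jawdeg 0.4 tilt [ 0.092  0.005 -0.996] w 87.7 F [0.6 0.5 0.3]
[[315.77884391 261.44332557]]
[[314.30073061 253.30541776]]
```

View pics/w25.png

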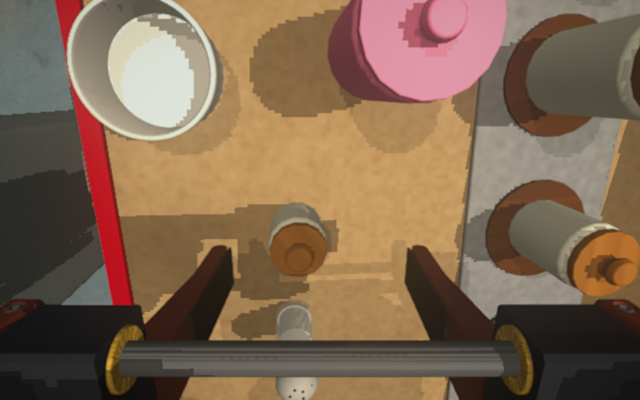

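Call:
jog_arm:
  xyz:
    - [-8, 2, -2]
    - [-3, 0, -18]
    - [-2, 0, -16]
    - [-1, 0, -8]
    - [0, 0, 0]
  yaw: [0, 0, 0, 0, 0]

```text
t: 24.62
ee_pos: [423.4, 79.2, 20.2]
orientation: [2.164, 2.179, 0.12]
ft_force: [0.2, 0.3, 0.7]
width: 88.3
```

Run:
```python
from workcell import ctrl
from h import *
p=ctrl.get_image("wrist");cv2.imwrite("pics/w26.png",p["img"])
o=state(ctrl)
for z in (54,44): print(proj(p,[[*o["ee_pos"][:2],z]]))
```

```text
t 24.67 tcp [423.7  79.2  20.7] jawdeg 0.4 tilt [ 0.104  0.007 -0.995] w 87.9 F [-0.4 -0.5 -0.3]
[[324.75890718 304.36940285]]
[[322.09114829 291.72946544]]
```

View pics/w26.png

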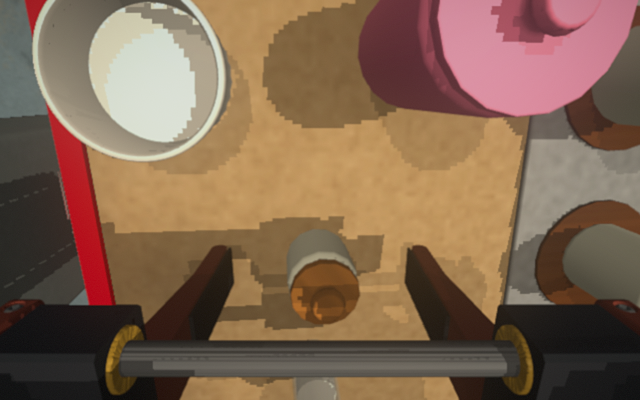

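Call:
jog_arm:
  xyz:
    - [3, 0, -5]
    - [0, 0, -5]
    - [0, 0, -1]
  yaw: [0, 0, 0]

```text
t: 24.92
ee_pos: [428.7, 79.6, 11.1]
orientation: [2.162, 2.177, 0.126]
ft_force: [-1.4, 0.3, 0.2]
width: 87.8
```

Run:
```python
from workcell import ctrl
from h import *
o=state(ctrl)
```

```text
t 24.92 tcp [428.7  79.6  11.1] jawdeg 0.4 tilt [ 0.108  0.008 -0.994] w 87.8 F [-1.4  0.3  0.2]
```

Call:
jog_arm:
  xyz:
    - [-1, 0, 0]
    - [0, 0, 0]
    - [0, 0, 0]
    - [0, 0, 0]
    - [0, 0, 0]
    - [0, 0, 0]
    - [0, 0, 0]
    - [0, 0, 0]
    - [0, 0, 0]
    - [0, 0, 0]
  yaw: [0, 0, 0, 0, 0, 0, 0, 0, 0, 0]
  gripper: 1

```text
t: 25.75
ee_pos: [428.3, 79.6, 11.9]
orientation: [2.161, 2.176, 0.128]
ft_force: [0.6, 0.3, -0.0]
width: 34.6
```

Run:
```python
from workcell import ctrl
from h import *
o=state(ctrl)
p=ctrl.get_image("wrist");cv2.imwrite("pics/w27.png",p["img"])
```

```text
t 25.75 tcp [428.3  79.6  11.9] jawdeg 0.4 tilt [ 0.11   0.008 -0.994] w 34.6 F [ 0.6  0.3 -0. ]
```

View pics/w27.png

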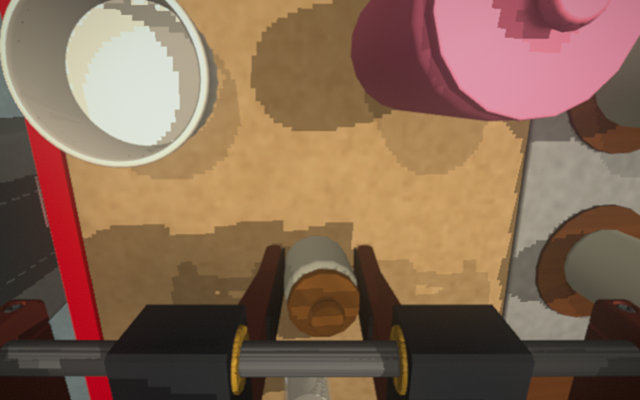

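Call:
jog_arm:
  xyz:
    - [0, 0, 15]
    - [0, 0, 30]
    - [0, 0, 35]
    - [0, 0, 15]
    - [18, -12, 0]
    - [24, -16, 0]
    - [24, -16, 0]
    - [24, -16, 0]
    - [24, -16, 0]
    - [24, -16, 0]
    - [16, -10, 0]
    - [5, -3, 0]
    - [0, 0, 0]
    - [0, 0, 0]
  yaw: [0, 0, 0, 0, 0, 0, 0, 0, 0, 0, 0, 0, 0, 0]

```text
t: 26.97
ee_pos: [588.1, -31.2, 109.9]
orientation: [2.162, 2.182, 0.119]
ft_force: [-0.6, 0.8, -0.9]
width: 34.3
```

Run:
```python
from workcell import ctrl
from h import *
p=ctrl.get_image("wrist");cv2.imwrite("pics/w28.png",p["img"])
o=state(ctrl)
for c in coasters(p): print(c)
b=o["ee_pos"][2]-11.9
print(b,proj(p,[[595,-28.8+17,b]]))
```

```text
t 27.02 tcp [587.7 -31.  109.8] jawdeg 0.5 tilt [ 0.102  0.007 -0.995] w 34.1 F [ 0.2 -0.1 -1.1]
(array([ 604.9, -119.9]), np.float64(32.3), (604.5, -120.0), 33.7)
(array([ 562.6, -111.2]), np.float64(31.8), (553.1, -108.0), 45.2)
(array([595.1, -27.4]), np.float64(33.8), (595.1, -28.9), 35.2)
(array([591.6,  71.4]), np.float64(31.2), (591.4, 70.6), 35.2)
97.8929308178418 [[327.4826384  222.62241887]]
```

View pics/w28.png

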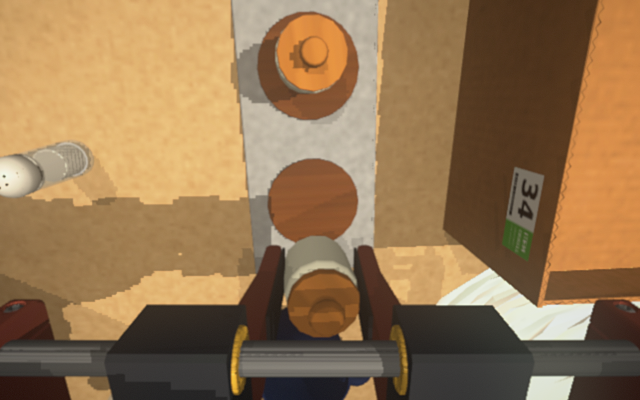

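Run:
```python
from workcell import ctrl
from h import *
S=ctrl.get_image("side");C=ctrl.get_image("scene");p=ctrl.get_image("wrist")
cv2.imwrite("pics/s3.png",cv2.resize(S["img"][130:290,290:530],None,fx=3,fy=3))
cv2.imwrite("pics/c3.png",cv2.resize(C["img"][140:300,290:530],None,fx=3,fy=3))
for z in (0,60,100): print(z,"side left edge",onz(S,422,247,z).round(),"wrist pts",onz(p,440,300,z).round(),onz(p,480,272,z).round())
for c,n in ((S,(290,130)),(C,(290,140))): print((proj(c,[[672,-28-37,99],[672,-28+37,99],[672,-66,0]])-n)*3)
```

```text
0 side left edge [ 716. -106.    0.] wrist pts [ 713. -125.    0.] [747. -98.   0.]
60 side left edge [ 673. -156.   60.] wrist pts [682. -86.  60.] [709. -65.  60.]
100 side left edge [ 645. -189.  100.] wrist pts [661. -60. 100.] [683. -43. 100.]
[[347.58992207 260.50666585]
 [308.44823141 216.4543959 ]
 [336.74691889 337.23822155]]
[[322.53849248 155.36252021]
 [265.40816321 140.36577643]
 [316.01578472 226.9358888 ]]
```

View pics/s3.png

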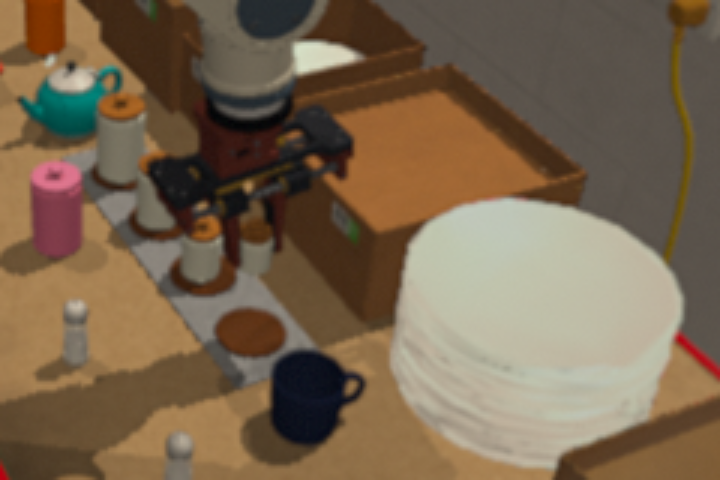

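View pics/c3.png

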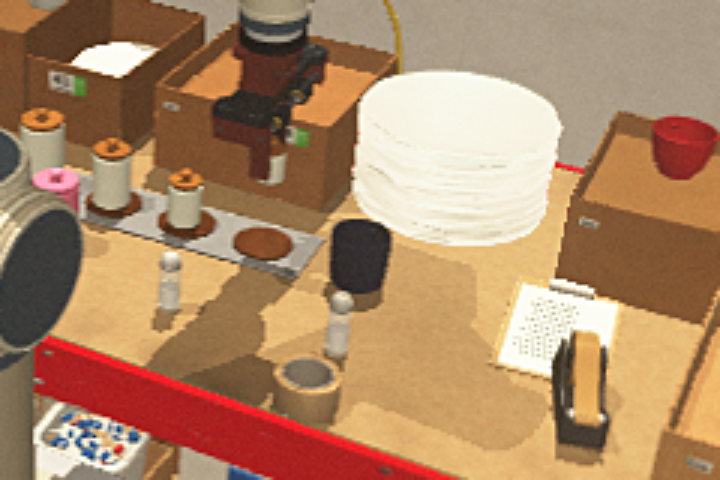

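Call:
jog_arm:
  xyz:
    - [3, 5, -10]
    - [2, 3, -25]
    - [0, 0, -25]
    - [0, 0, -8]
    - [0, 0, 0]
    - [0, 0, 0]
  yaw: [0, 0, 0, 0, 0, 0]

```text
t: 27.67
ee_pos: [591.6, -18.3, 39.7]
orientation: [2.157, 2.186, 0.121]
ft_force: [0.2, 0.4, -1.9]
width: 34.2
```

Run:
```python
from workcell import ctrl
from h import *
p=ctrl.get_image("wrist");cv2.imwrite("pics/w29.png",cv2.resize(p["img"][130:330,200:440],None,fx=3,fy=3))
o=state(ctrl)
for c in coasters(p): print(c)
b=o["ee_pos"][2]-11.9
print(b,(proj(p,[[595,-28.8+17,b],[595,-28.8+36,7]])-[200,130])*3)
```

```text
t 27.72 tcp [591.6 -18.3  40. ] jawdeg 0.7 tilt [ 0.104  0.008 -0.995] w 34.7 F [-0.   0.1 -1.4]
(array([591.5, -44.6]), np.float64(39.8), (584.5, -42.9), 52.9)
(array([592.1,  71.6]), np.float64(31.8), (591.5, 70.6), 35.2)
28.10983855264859 [[362.29288568 347.53237679]
 [351.96137389 211.64713434]]
```

View pics/w29.png

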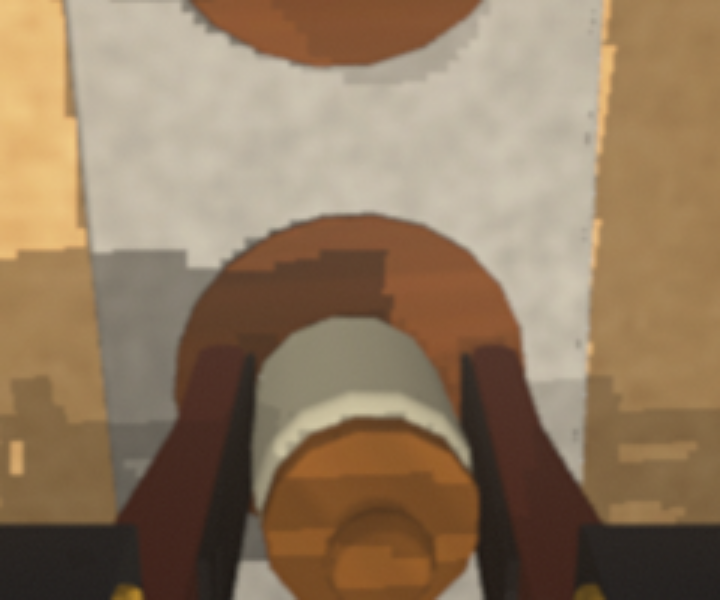

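Call:
jog_arm:
  xyz:
    - [1, -4.5, -3]
    - [0, -1, -5]
    - [0, 0, -2]
    - [0, 0, 0]
  yaw: [0, 0, 0, 0]

```text
t: 28.05
ee_pos: [595.0, -24.5, 32.5]
orientation: [2.154, 2.183, 0.127]
ft_force: [-0.1, 0.6, -1.8]
width: 34.5
```

Run:
```python
from workcell import ctrl
from h import *
p=ctrl.get_image("wrist");cv2.imwrite("pics/w30.png",cv2.resize(p["img"][130:330,200:440],None,fx=3,fy=3))
o=state(ctrl)
b=o["ee_pos"][2]-11.9
print(b,(proj(p,[[595,-28.8+17,b],[595,-28.8+36,7]])-[200,130])*3)
```

```text
t 28.10 tcp [595.  -24.5  32.6] jawdeg 0.7 tilt [ 0.11   0.008 -0.994] w 34.3 F [0.2 0.1 0.1]
20.71045465319036 [[343.00074588 315.03167312]
 [336.85360161 190.35258004]]
```

View pics/w30.png

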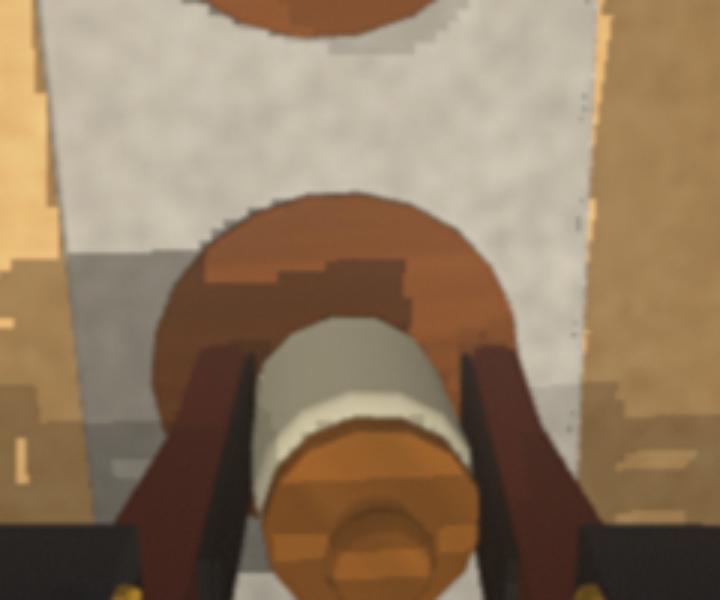

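Call:
jog_arm:
  xyz:
    - [-2, 0.5, -4]
    - [-1, 0, -4]
    - [0, 0, -3]
    - [0, 0, -2]
    - [0, 0, -1]
    - [0, 0, -1]
  yaw: [0, 0, 0, 0, 0, 0]

```text
t: 28.6
ee_pos: [592.5, -24.2, 18.6]
orientation: [2.153, 2.181, 0.129]
ft_force: [-8.2, 0.1, 25.9]
width: 34.6
```

Run:
```python
from workcell import ctrl
from h import *
p=ctrl.get_image("wrist");cv2.imwrite("pics/w31.png",cv2.resize(p["img"][130:330,200:440],None,fx=3,fy=3))
o=state(ctrl)
b=o["ee_pos"][2]-11.9
print(b,(proj(p,[[595,-28.8+17,b],[595,-28.8+36,7]])-[200,130])*3)
```

```text
t 28.65 tcp [592.5 -24.3  18.7] jawdeg 0.7 tilt [ 0.112  0.007 -0.994] w 34.5 F [-4.6 -0.5 13.8]
6.820749140099915 [[356.67130421 315.95287911]
 [358.32411067 213.02601246]]
```

View pics/w31.png

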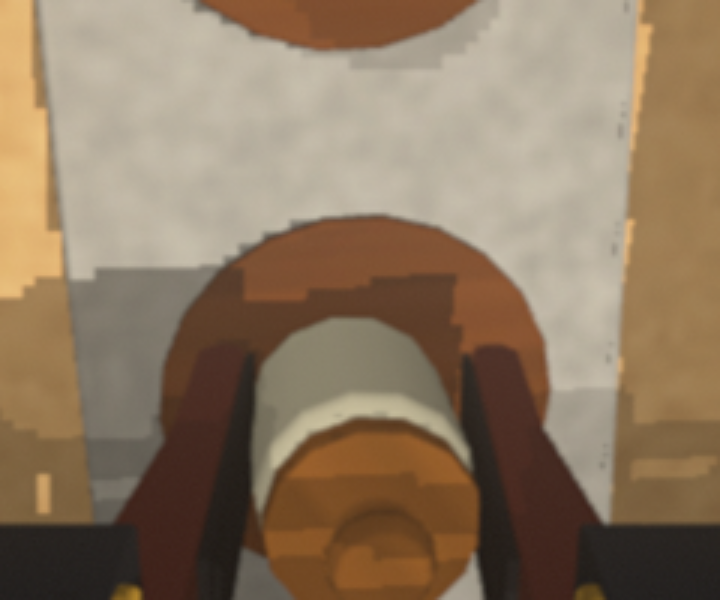

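Call:
jog_arm:
  xyz:
    - [0, 0, 0]
    - [0, 0, 0]
    - [0, 0, 0]
    - [0, 0, 0]
    - [0, 0, 0]
    - [0, 0, 0]
    - [0, 0, 0]
  yaw: [0, 0, 0, 0, 0, 0, 0]
  gripper: 0

```text
t: 29.23
ee_pos: [593.2, -24.2, 19.1]
orientation: [2.152, 2.18, 0.13]
ft_force: [0.6, -0.5, -1.0]
width: 77.8
```

Call:
jog_arm:
  xyz:
    - [0, 0, 20]
    - [0, 0, 30]
    - [0, 0, 30]
    - [0, 0, 30]
    - [0, 0, 30]
    - [0, 0, 30]
    - [-10, 0, 20]
    - [0, 0, 0]
    - [0, 0, 0]
    - [0, 0, 0]
  yaw: [0, 0, 0, 0, 0, 0, 0, 0, 0, 0]

```text
t: 30.07
ee_pos: [579.4, -23.9, 214.9]
orientation: [2.155, 2.183, 0.125]
ft_force: [-0.6, -1.0, -0.2]
width: 87.6
```

```bash
cat > chk.py <<'E'
from workcell import ctrl
from h import *
import sys
tag=sys.argv[1]
o=state(ctrl)
p=ctrl.get_image("wrist");S=ctrl.get_image("side")
J=[((584,271.3),27.5,102,(0)),((587.9,171.2),24,86,0),((591.5,71.4),20.5,70,0),((595,-28.8),17,54,0)]
g=p["img"].copy();s=S["img"].copy()
for (x,y),r,H,_ in J:
    for im,c in ((g,p),(s,S)):
        th=np.linspace(0,2*np.pi,40)
        for rr,z in((r,7),(r,7+H-18),(36,7)):
            q=proj(c,np.c_[x+rr*np.cos(th),y+rr*np.sin(th),np.full(40,z)])
            cv2.polylines(im,[np.round(q*8).astype(int).reshape(-1,1,2)],True,(255,0,255),1,cv2.LINE_AA,3)
        u=proj(c,[[x,y,7+H]])[0]; cv2.circle(im,tuple(np.round(u).astype(int)),2,(0,255,0),-1)
cv2.imwrite(f"pics/{tag}w.png",g)
cv2.imwrite(f"pics/{tag}s.png",cv2.resize(s[130:290,260:500],None,fx=3,fy=3))
cv2.imwrite(f"pics/{tag}sr.png",cv2.resize(S["img"][130:290,260:500],None,fx=3,fy=3))
E
python3 chk.py f1
```

```text
t 30.07 tcp [579.4 -23.9 214.9] jawdeg 0.7 tilt [ 0.108  0.008 -0.994] w 87.6 F [-0.6 -1.  -0.2]
```

View pics/f1w.png

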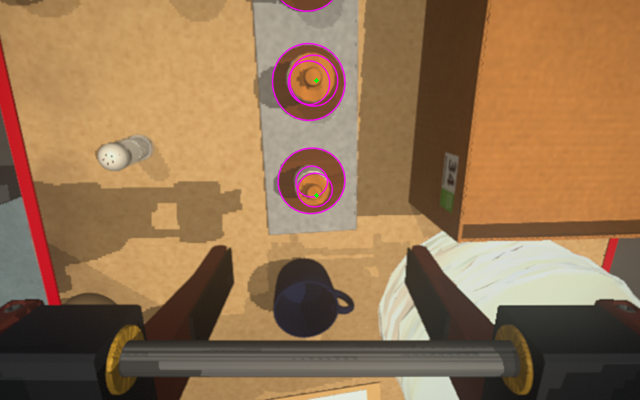

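View pics/f1s.png

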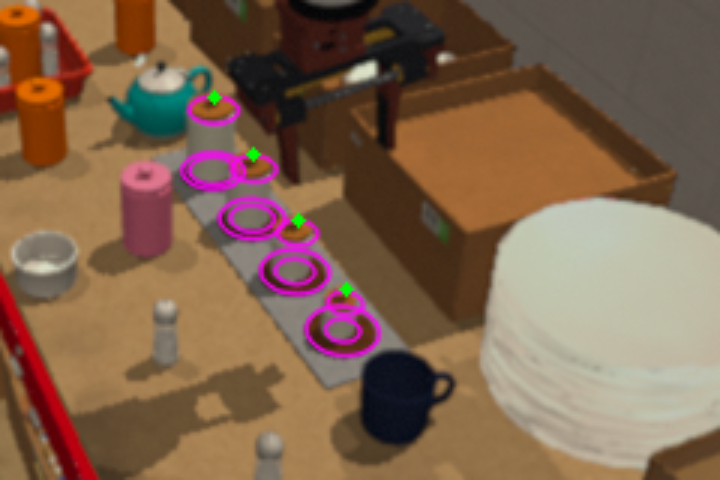

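View pics/f1sr.png

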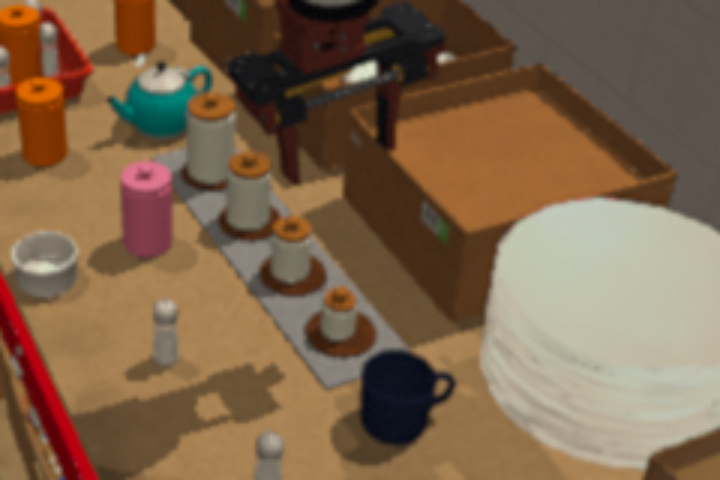

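Run:
```python
import cv2
a=cv2.imread("pics/f1w.png")[30:225,250:370];cv2.imwrite("pics/f1z.png",cv2.resize(a,None,fx=3,fy=3,interpolation=2))
```

```text
(no output)
```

View pics/f1z.png

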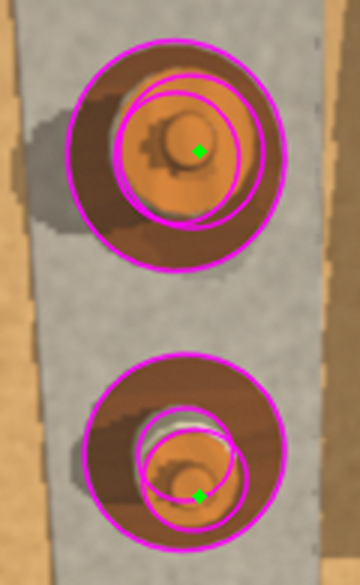

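Call:
jog_arm:
  xyz:
    - [0, 30, 0]
    - [0, 35, 0]
    - [0, 35, 0]
    - [0, 35, 0]
    - [0, 30, 0]
    - [0, 20, 0]
    - [0, 0, 0]
    - [0, 0, 0]
    - [0, 0, 0]
  yaw: [0, 0, 0, 0, 0, 0, 0, 0, 0]

```text
t: 30.92
ee_pos: [573.5, 166.7, 198.8]
orientation: [2.168, 2.19, 0.095]
ft_force: [0.4, -0.5, -0.6]
width: 87.8
```

```bash
python3 chk.py f2;python3 - <<'E'
import cv2
a=cv2.imread("pics/f2w.png")[0:260,230:390];cv2.imwrite("pics/f2z.png",cv2.resize(a,None,fx=2.3,fy=2.3,interpolation=2))
E
```

```text
t 30.92 tcp [573.5 166.7 198.8] jawdeg 0.6 tilt [ 0.085  0.003 -0.996] w 87.8 F [ 0.4 -0.5 -0.6]
```

View pics/f2z.png

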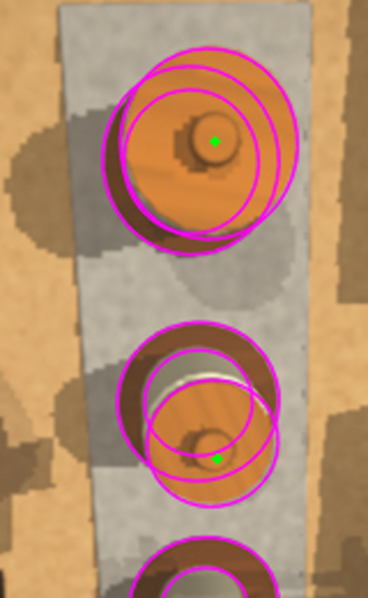

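Run:
```python
from workcell import ctrl
print(ctrl.close_job())
```

```text
the job is handed in; nothing more can be done
None
```

All four lidded white jars are standing upright on the coasters in size order: largest next to the teapot, then second, third, and smallest next to the navy mug. I handed the job in at about 31 s of the 96 s allowed, with the gripper open and clear of everything.

- **Sizes:** the finger openings while gripping were 54.5, 48.4, 41.4 and 34.6 mm, matching the four stated diameters.
- **Position:** in the last wrist and side pictures, each jar is about 2–4 mm or less from the middle of its coaster. The third jar is the worst, roughly 2.5 mm off in both x and y.
- **Left alone:** I never touched the teapot, the mug, or the orange and pink look-alikes. The largest force I read was about 26 N at the wrist, when pressing the smallest jar onto its coaster.
- **Disagreements:** the side camera's positions were up to 7 mm off the wrist camera's, so I placed by the wrist pictures. The tool also slowly tilted to about 6° over the run. All the jars stood upright after release.

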